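# Fish the needle tin out of the organiser's deep bay

### The arm

A 6-joint arm with a two-finger parallel gripper is mounted at the origin on the work surface. World frame = base frame: x ahead of the robot, y to its left, z up, the work surface at z = 0. Lengths are in mm, angles in rad, forces in N, time in s.
With the tool pointing down it reaches from about 275 to 750 mm from the base axis. Payload 10.2 kg.
Tool frame: the origin (TCP) lies midway between the tips of the shut fingers; the grasp point (between the pads) lies 19 mm behind it (ctrl.pinch_z is the distance from the TCP to the grasp point, in mm); x points along the fingers, z is the direction in which the jaws open and shut, and the axes are right-handed (so a half turn about x gives the same grasp; the last joint's range is limited). The gripper opens to 85 mm and grips with 20 to 120 N. Pads are 22 mm wide; open, the fingers measure 114 mm over their backs; the gripper's body (76 mm by 85 mm) begins 54 mm behind the grasp point. The pads swing forward as they close: fully open they stand 13 mm farther back than shut.
Start: joints at [-1.341, 0.313, 1.498, -0, 1.331, -0.223], TCP at [229.668, -472.105, 231.294] pointing down, gripper open.
Joint ranges: [-2.94, 2.94], [-0.97, 2.17], [0.19, 2.56], [-1.23, 4.37], [0.02, 3.11], [-2.88, 2.88]. Speed limits (rad/s): [2.39, 2.39, 3.01, 3.14, 3.14, 3.14].

### API

Orientations are given as a unit quaternion [w, x, y, z].
In Python, from rig import ctrl, capture, workorder, nets gives the robot as it stands. The module is installed in compiled form; this text tells all that it offers.
- The arm moves only by the tool send_rows, never from a script. Its argument "rows" is text: rows parted by semicolons, each of 5 numbers parted by spaces: the opening, from 0 (shut) to 1 (fully open), then the shift along the tool's x, y, z in cm, then the turn about the tool's x in units of 5 degrees (1.0 is 5 degrees). In form: grip x y z yaw; .... A call has 1 to 12 rows; each row is the pose to reach, as a shift and turn from the pose commanded when the call began, along the tool's axes at that moment; what a row does not reach only later rows make up. A row lasts 1/10 s, in which the tool goes at most 50 mm and 8.59 degrees, less where a joint would pass 70% of its speed; a pose out of reach is approached as far as the arm can. A call with a gripper value outside its range is refused whole. The fingers move at their own pace and stop on an object; "grip_force" is the grip in N (left out, the last holds). Time passes only in rows, so rows that repeat a pose let the fingers close. It gives the time, the measured TCP pose, the force and the opening at its end, in the units of the state.
- ctrl.sense(): the state, without advancing time (a new reading comes with each control period).
- capture(name): name is "side" or "top"; returns a dict with "pixels" (384x512x3 uint8, red, green, blue), "intrinsics" (3x3 intrinsics, pixels), "dist" ([k1, k2, p1, p2, k3] as OpenCV has them; the pictures are not rectified), "view" (4x4, takes a point from world to camera coordinates). Camera axes: x right, y down, z forward; pixel columns grow to the right and rows downward; lengths in mm; the calibration is good to about 2 mm. A picture is of the moment at which its call begins. There is no depth.
- workorder.finish_job(): hands the job in, once; it reports no verdict.
Trained networks look in a picture, given as the dict that the camera call returned (one of the last four; its "shot" number tells which), for a name from the list of things; names that differ only in an ending like _2 or _b are one class to them, and where a whole thing is asked for, a point or a joint stands for the part that bears it (a point fixed in the world has none). Each returns a list of dicts, best first, with "confidence" (0 to 1); they miss things now and then, are a little off and sometimes report something else, mostly with a low value. They report only what shows in the picture. A call takes as long as a camera call. They do not tell look-alikes from the thing itself.
- nets.boxes_of(picture, target): "location" ([x, y, z] in mm, in world coordinates, good to about 4 mm: the middle of the surface that is visible of it).
- nets.spot_point(picture, target): "location" ([x, y, z] in mm, in world coordinates, good to about 4 mm: a listed point, or the origin of a listed thing).
The state is a dict: "time_s": time; "joints": joint angles; "dq": joint speeds; "tau": joint torques, N m; "eef_pos": TCP position; "ee_rot": TCP orientation; "force": force on the tool from outside, world axes, zero at the start; "wrist_torque": the same for the moment, N m; "grip_width": opening from 0.0 (shut) to 1.0 (fully open).
Only numpy, scipy, OpenCV 4.12 (cv2) and the standard library are available. Lean on these libraries where they do the work, as an engineer would, in place of code of your own. Each camera call takes 0.05 s, during which the arm holds its last target.

### The job

The flat needle tin has slid to the very back of one of the organiser's deep bays: take the rubber-footed picker by its handle, reach in, rest the foot lightly on the tin's thin lid so that it catches the low rim without denting the lid, and draw the tin right out onto the table. Then lay the picker back down flat on the bare table and set the tin flat in the middle of the bead mat. Keep your fingers off the tin until it is wholly out, do not jam the picker against the organiser, and leave everything else where it lies.

Things in the scene. Friction and masses are not known exactly. Their poses are not given: they have to be found in the camera images.
- picker_grip (a point): Centre of the handle of the picker, a straight 85 g hand tool lying on the table: wooden handle 90 mm long, 20 mm wide, 28 mm high, then in line with its centre a steel shaft 8 mm thick with a rubber foot turned down at its tip. Axes: x along the shaft to the foot, z up; the handle's underside is 14 mm below. Centre of mass about 25 mm towards the foot. Grip hard: pressing pivots it in the fingers.
- picker_foot (a point): Middle of the underside of the picker's rubber foot, (185, 0, -14) mm from picker_grip in its axes: an upright cylinder 9 mm across; shaft top 18 mm above. Friction alone will not bring the tin: the foot must stay down on the lid, inside the rim, so that it catches the front rim. 2 to 5 N down is right; if it floats it rides over the rim, and over 7 N dents the lid.
- tin_center (a point): Centre of the flat steel needle tin, 60 mm long (x), 40 mm wide (y), 16 mm high, about 120 g, lid up; this point is 8 mm above its underside. The lid is flat and recessed: its surface is 6.3 mm above this point, inside a rolled rim 2 mm wide and 1.7 mm high. It starts lengthways in one of the bays, its +x end 2 to 7 mm from the back wall, too little for the foot to get behind it.
- organiser: Low grey plastic organiser, fixed; origin on the table under the middle of its two side-by-side bays; -x is the open front, +x the back, z up. x from -78 to 78 mm, 55 mm high; walls at y = 0 and +-64 mm, 4 mm thick; a drawer block as high adjoins from y = -66 to -118 mm. Clear roof over the bays, its underside 52 mm above the table. Load it by no more than 12 N with the picker.
- bay_a (a point): Front edge of the floor of the bay on the organiser's +y side, middle of its width; axes as the organiser's, so the bay runs 153 mm along +x to its back wall. 60 mm wide inside. The floor is 2 mm above the table and ends here in a step down, where the tin dips as it leaves. The thin swing door, 126 mm wide and 46 mm high, is hinged 34 mm beside this point on +y and stands swung back by 135 to 155 degrees from closed.
- bay_b (a point): The same point of the other bay, on the organiser's -y side; it is alike. One bay holds the tin, the other a thread reel.
- bead_mat: Mint silicone bead mat, fixed to the table: 160 mm (x) by 130 mm (y), 2 mm thick (rim 2.6 mm); origin in its middle at table height, z up.
- reel: Upright thread reel, 30 mm across and 35 mm high, in the bay that does not hold the tin; leave it. Origin at its underside.
- thimble: Steel thimble standing on the table, 20 mm across, 24 mm high; leave it. Origin at its underside.
- saucer: Ceramic saucer, 110 mm across, 17 mm high, on the table; leave it. Origin at its underside.
- small_hoop: Birch embroidery hoop lying flat, 110 mm across, 11 mm high; leave it. Origin in its middle, at its underside.
- scissors: Small steel embroidery scissors lying flat, 102 mm long, 6 mm high; leave them. Origin near the pivot, at the underside, x towards the points.
- wax_cake: Round cake of wax, 48 mm across, 16 mm high; leave it. Origin at its underside.
- loose_reel: Thread reel standing on the table, 36 mm across, 42 mm high; leave it. Origin at its underside.
Mind the look-alikes: they are no part of the job. There is more than one size of the part that bears picker_grip; the job needs the largest. What is meant by the bead_mat is not grey, and is the larger of those in its own colour.

How it is judged (in metres and radians):
On the way, in this order (a step that is already met when the one before it is completed fails the run):
1. the picker's foot rests on the tin while the tin is still deep in its bay (contact force between picker and tin above 0.8 N and x of tin_center in the frame of organiser above 0.02 m), for 0.2 s.
2. the tin has been drawn wholly out of the bay, on the table (x of tin_center in the frame of organiser below -0.11 m and height (world z) of tin_center below 0.016 m), for 0.2 s.
At the end, for the whole second after the job is handed in: The tin lies flat (within 0.12 rad), lid up and at rest on the bead mat, its centre within 45 mm (mat x) and 30 mm (mat y) of the mat's middle; the picker lies flat and at rest on the bare table, foot down (within 0.15 rad), its handle's centre less than 19 mm up, touching neither mat nor tin (x of tin_center in the frame of bead_mat between -0.045 and 0.045 m and y of tin_center in the frame of bead_mat between -0.03 and 0.03 m and height (world z) of tin_center below 0.0135 m and angle between tin_center's own z axis and vertical below 0.12 rad and linear speed of each of tin, picker below 0.02 m/s and height (world z) of picker_grip below 0.019 m and angle between picker_grip's own z axis and vertical below 0.15 rad and contact force between picker and bead_mat below 0.05 N and contact force between picker and tin below 0.05 N).
It fails at once if the picker presses on the tin with more than 7 N (the lid dents) (contact force between picker and tin above 7 N).
It fails at once if the picker is jammed against the organiser with more than 12 N (contact force between picker and organiser above 12 N).
It fails at once if the fingers touch the tin before it is wholly out of the bay (contact force between the fingers and tin above 0.5 N and x of tin_center in the frame of organiser above -0.104 m).
It fails at once if one of the other things (thimble, saucer, hoop, scissors, wax cake, the two reels) is shifted by more than 25 mm (distance of any of thimble, saucer, reel, small_hoop, scissors, wax_cake, loose_reel from where it was at the start of the episode above 0.025 m).
It also fails if it takes over 72 s, if anything falls off the work surface, if the arm or the gripper's body presses on something with over 40 N, if the wrist force passes 120 N, or if a joint passes its speed limit or range.

## Working session

There is one attempt and no reset: what is moved stays moved. The work goes in short steps, Python scripts to look and compute and a tool call to move; the robot and the scene stay as the last step left them, time stands still between calls to the robot, and variables do not carry over. Pictures are saved under pics/ and viewed, and the job is handed in when it is done.

Besides the shell and the picture viewer there is one more tool, called after ">>>" by a JSON object that holds its "method" and its "body", one argument or row to a line. send_rows: Moves the arm, as the interface text tells. Its arguments: {"type":"object","properties":{"rows":{"type":"string"},"grip_force":{"type":"number"}},"required":["rows"]}

```bash
mkdir -p pics; cat > h.py <<'E'
import numpy as np, cv2
from rig import ctrl, capture, workorder, nets
def save(p,n):
    cv2.imwrite('pics/'+n,cv2.cvtColor(p['pixels'],cv2.COLOR_RGB2BGR))
E
python3 - <<'E'
from h import *
s=ctrl.sense(); print({k:np.round(v,3) for k,v in s.items()}, ctrl.pinch_z)
for n in('side','top'):
    p=capture(n); im=cv2.cvtColor(p['pixels'],cv2.COLOR_RGB2BGR); cv2.imwrite(f'pics/{n}0.png',cv2.resize(im,(768,576),interpolation=cv2.INTER_CUBIC))
    print(n,p['intrinsics'].round(1).tolist(),np.round(p['dist'],4),p['view'].round(3).tolist())
    for t in ['picker_grip','picker_foot','tin_center','organiser','bay_a','bay_b','bead_mat','reel','thimble','saucer','small_hoop','scissors','wax_cake','loose_reel']:
        print(t,[(np.round(d['location']).astype(int).tolist(),round(d['confidence'],2)) for d in nets.spot_point(p,t)][:4])
E
```

```text
{'time_s': np.float64(0.0), 'joints': array([-1.341,  0.313,  1.498,  0.   ,  1.331, -0.223]), 'dq': array([ 0.   , -0.002,  0.   ,  0.001,  0.001, -0.   ]), 'tau': array([-0.0000e+00, -4.1227e+01, -2.5974e+01, -0.0000e+00,  4.0000e-03,
        0.0000e+00]), 'eef_pos': array([ 229.617, -471.832,  230.729]), 'ee_rot': array([ 0.599,  0.375,  0.6  , -0.375]), 'force': array([-0.232, -0.188,  0.479]), 'wrist_torque': array([ 0.043,  0.023, -0.061]), 'grip_width': np.float64(0.999)} 18.700000000000003
side [[474.8, 0.0, 256.4], [0.0, 474.8, 197.2], [0.0, 0.0, 1.0]] [-0.0843  0.      0.      0.      0.    ] [[0.885, -0.466, -0.017, -476.747], [-0.344, -0.627, -0.699, 219.641], [0.315, 0.625, -0.715, 1637.444], [0.0, 0.0, 0.0, 1.0]]
picker_grip [([306, -46, 11], 0.46), ([444, 156, 17], 0.42), ([581, -431, 0], 0.29)]
picker_foot [([630, 176, -3], 0.65)]
tin_center []
organiser [([523, -212, -1], 0.87), ([444, 156, 17], 0.58), ([618, 297, -2], 0.43)]
bay_a [([563, -140, -2], 0.62), ([502, -131, 0], 0.57), ([729, -216, -5], 0.39)]
bay_b [([563, -140, -2], 0.62), ([502, -131, 0], 0.57), ([729,
[... 681 characters left out ...]
67), ([304, -45, 10], 0.62)]
picker_foot [([406, 51, 0], 0.75), ([629, 171, -1], 0.73), ([187, 276, -3], 0.48), ([617, 297, 4], 0.23)]
tin_center [([562, -141, -1], 0.65)]
organiser [([521, -214, -4], 0.77), ([444, 154, 14], 0.37)]
bay_a [([562, -142, 1], 0.87), ([504, -135, 1], 0.78)]
bay_b [([562, -142, 1], 0.87), ([504, -135, 1], 0.78)]
bead_mat [([268, 482, -1], 0.83), ([678, 401, -6], 0.8), ([482, 346, 1], 0.65)]
reel [([481, 346, 2], 0.74)]
thimble [([614, 298, 3], 0.43), ([793, 57, -3], 0.4)]
saucer [([759, 232, -1], 0.58)]
small_hoop [([682, -368, 0], 0.64), ([564, -144, 1], 0.33)]
scissors [([790, 56, -5], 0.62)]
wax_cake [([574, -426, -3], 0.72)]
loose_reel [([730, -215, 5], 0.53)]
```

View pics/side0.png

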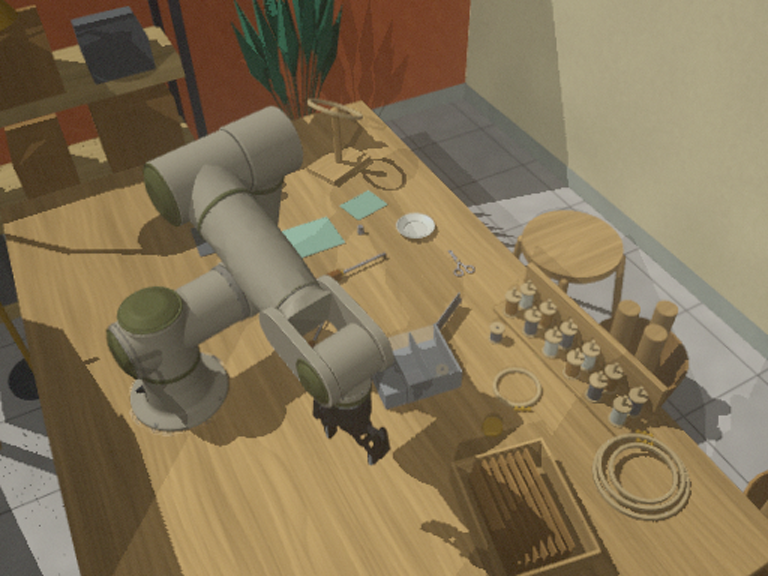

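View pics/top0.png

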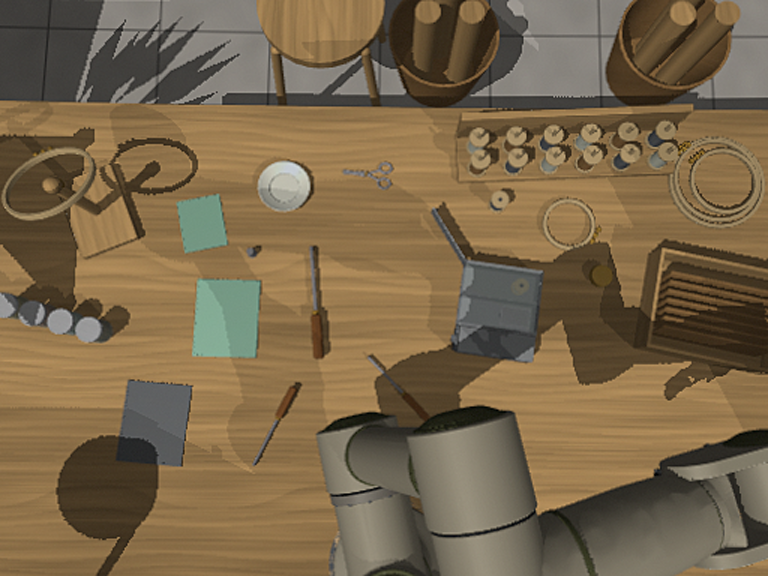

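The side view shows the organiser near (420,365) and the top view near (500,310). It opens towards world +y, and the reel shows at top (520,285). There are three pickers, and the longest lies at top (313,250)-(318,335). The large mint mat is at (227,318).

```bash
python3 - <<'E'
from h import *
def crop(p,c,r,w,h,k,n):
    im=cv2.cvtColor(p['pixels'],cv2.COLOR_RGB2BGR)[r:r+h,c:c+w]; cv2.imwrite('pics/'+n,cv2.resize(im,None,fx=k,fy=k,interpolation=cv2.INTER_CUBIC))
t=capture('top'); s=capture('side')
np.savez('t0.npz',**{k:t[k] for k in('pixels','intrinsics','dist','view')});np.savez('s0.npz',**{k:s[k] for k in('pixels','intrinsics','dist','view')})
crop(t,280,130,90,115,5,'t_org.png'); crop(s,240,190,75,90,6,'s_org.png'); crop(t,120,155,110,90,6,'t_pk.png')
for p in (t,s):
  for n in('picker_grip','picker_foot','tin_center','bay_a','organiser','bead_mat','reel'):
    for f in (nets.spot_point,nets.boxes_of):
      print(n,f.__name__,[(np.round(d['location'],1).tolist(),round(d['confidence'],2)) for d in f(p,n)][:5])
from scipy.spatial.transform import Rotation as R
q=ctrl.sense()['ee_rot']; print(R.from_quat(np.r_[q[1:],q[0]]).as_matrix().round(3))
E
```

```text
picker_grip call [([306.0, -46.5, 10.6], 0.73), ([758.5, 232.9, -1.3], 0.7), ([440.4, 157.0, 12.6], 0.54), ([311.6, 217.1, 9.4], 0.45)]
picker_grip call [([465.6, 157.1, 24.3], 0.66), ([292.2, 225.1, 18.5], 0.47), ([323.1, -31.0, 16.3], 0.44)]
picker_foot call [([628.9, 172.0, 0.9], 0.72), ([188.6, 274.6, -1.1], 0.63), ([404.7, 46.8, -3.7], 0.56)]
picker_foot call [([322.1, -29.3, 21.3], 0.69), ([294.0, 224.9, 18.4], 0.66), ([469.7, 157.1, 28.5], 0.61)]
tin_center call []
tin_center call []
bay_a call [([563.6, -142.4, -0.7], 0.96), ([500.2, -132.0, -0.9], 0.82)]
bay_a call [([496.5, -204.1, 55.8], 0.85)]
organiser call []
organiser call [([497.7, -204.7, 54.3], 0.7), ([574.0, -423.4, 14.6], 0.26), ([763.4, 233.5, 11.1], 0.21)]
bead_mat call [([480.8, 347.0, 1.5], 0.97), ([679.3, 404.4, -5.1], 0.93), ([268.6, 482.3, -0.1], 0.56)]
bead_mat call [([479.0, 346.3, 4.4], 0.8), ([681.8, 403.5, -5.0], 0.56)]
reel call []
reel call []
picker_grip call [([444.5, 154.2, 17.1], 0.52), ([301.7, -47.3, 11.1], 0.4)]
picker_grip call [([507.6, 159.1, 15.5], 0.48)]
picker_foot call [([625.9, 175.4, -1.0], 0.7), ([615.2, 298.1, 0.7], 0.54)]
picker_foot call [([507.6, 161.1, 16.5], 0.68)]
tin_center call [([754.3, 234.9, -0.1], 0.62)]
tin_center call []
bay_a call [([559.8, -139.6, 1.1], 0.67), ([500.9, -132.1, 1.2], 0.61)]
bay_a call [([506.3, -237.2, 53.4], 0.62)]
organiser call [([523.4, -214.1, -1.5], 0.93)]
organiser call [([508.7, -243.1, 53.1], 0.93)]
bead_mat call [([480.3, 345.5, 0.1], 0.8), ([682.2, 405.8, -2.1], 0.71)]
bead_mat call [([494.7, 344.9, 0.6], 0.63), ([724.5, -224.4, 32.5], 0.51), ([202.7, 463.9, 3.2], 0.49)]
reel call []
reel call []
[[ 0.     0.899  0.437]
 [ 0.     0.437 -0.899]
 [-1.     0.    -0.   ]]
```

View pics/t_org.png

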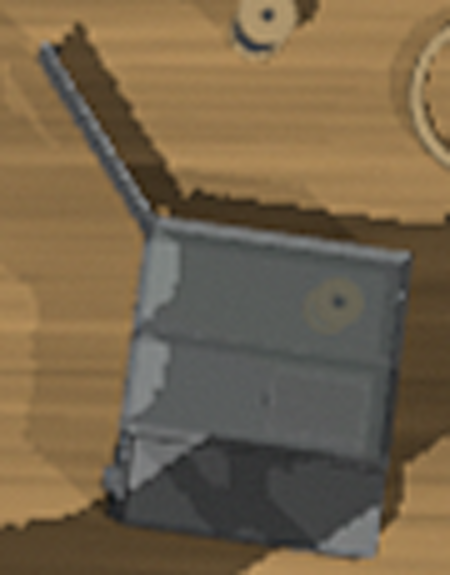

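View pics/s_org.png

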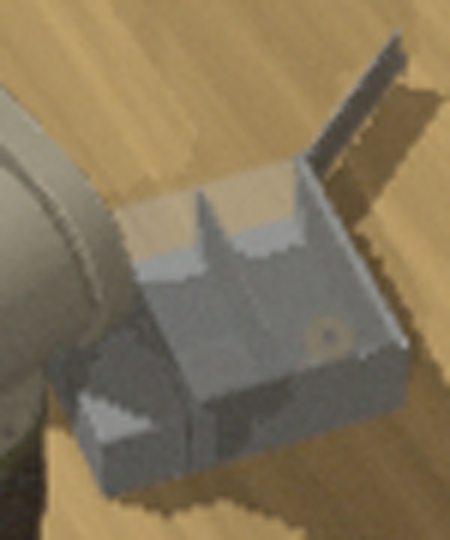

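View pics/t_pk.png

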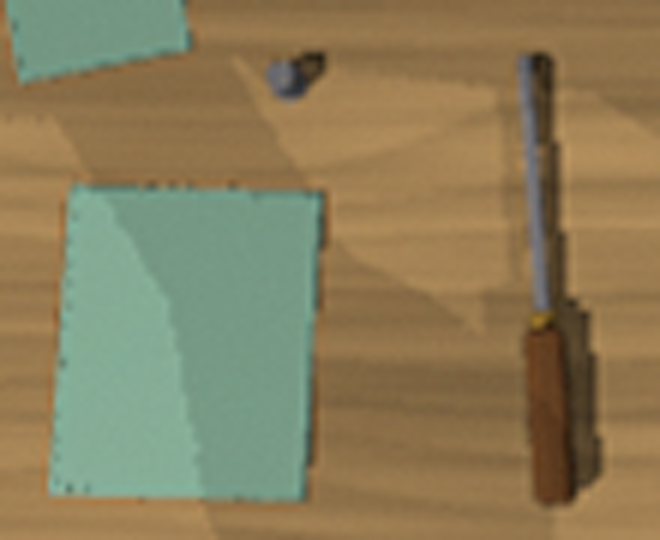

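The top crop shows the tin in bay B, the nearer bay, at crop (270-370, 372-450), with the reel in bay A. Next I fit the organiser, tin and picker poses from their corners.

```bash
cat >> h.py <<'E'
def proj(P,p):
    P=np.atleast_2d(np.asarray(P,float)); V=np.asarray(p['view']); rv,_=cv2.Rodrigues(V[:3,:3])
    return cv2.projectPoints(P,rv,V[:3,3],np.asarray(p['intrinsics']),np.asarray(p['dist']))[0][:,0]
def back(uv,z,p):
    V=np.asarray(p['view']); n=cv2.undistortPoints(np.array(uv,float).reshape(-1,1,2),np.asarray(p['intrinsics']),np.asarray(p['dist']))[:,0]
    z=np.broadcast_to(z,len(n)); out=[]
    o=-V[:3,:3].T@V[:3,3]
    for (a,b),zz in zip(n,z):
        d=V[:3,:3].T@[a,b,1]; out.append(o+d*(zz-o[2])/d[2])
    return np.array(out)
def T(pose,P):
    x,y,a=pose; P=np.atleast_2d(np.asarray(P,float)); c,s=np.cos(a),np.sin(a)
    return np.c_[x+c*P[:,0]-s*P[:,1], y+s*P[:,0]+c*P[:,1], P[:,2]]
def boxl(x0,x1,y0,y1,z0,z1):
    c=[(x,y,z) for z in(z0,z1) for x,y in((x0,y0),(x1,y0),(x1,y1),(x0,y1))]
    e=[(0,1),(1,2),(2,3),(3,0),(4,5),(5,6),(6,7),(7,4),(0,4),(1,5),(2,6),(3,7)]
    return [(c[i],c[j]) for i,j in e]
def overlay(p,items,crop,k,n):
    c,r,w,h=crop; im=cv2.cvtColor(p['pixels'],cv2.COLOR_RGB2BGR)[r:r+h,c:c+w]; im=cv2.resize(im,None,fx=k,fy=k,interpolation=cv2.INTER_CUBIC)
    f=lambda q:tuple(int(round(v)) for v in ((q-[c,r]+.5)*k-.5))
    for pose,ls,col in items:
        for a,b in ls:
            q=proj(T(pose,[a,b]),p); cv2.line(im,f(q[0]),f(q[1]),col,1,cv2.LINE_AA)
    cv2.imwrite('pics/'+n,im)
ORG=boxl(-78,78,-66,66,0,55)+boxl(-78,78,-118,-66,0,55)
PK=boxl(-45,45,-10,10,-14+14,14+14)+boxl(45,185,-4,4,10,18)+boxl(180.5,189.5,-4.5,4.5,0,18)
TIN=boxl(-30,30,-20,20,2,18)
E
cat > fit.py <<'E'
from h import *
from scipy.optimize import least_squares
t=dict(np.load('t0.npz')); s=dict(np.load('s0.npz'))
px=lambda c,off,k:(np.array(c,float)+.5)/k-.5+off
cT=px([(152,222),(410,255),(377,555),(108,515)],(280,130),5); P=[(-78,66,55),(78,66,55),(78,-118,55),(-78,-118,55)]
cS=px([(300,157),(405,345),(405,402),(108,495)],(240,190),6); PS=[(-78,66,55),(78,66,55),(78,66,0),(78,-118,0)]
f=lambda v:np.r_[(proj(T(v,P),t)-cT).ravel(),(proj(T(v,PS),s)-cS).ravel()]
r=least_squares(f,[530,-214,-1.5]);print('org',r.x.round(3),r.fun.round(1)); org=r.x
r1=least_squares(lambda v:(proj(T(v,P),t)-cT).ravel(),org);print('top only',r1.x.round(3))
cP=px([(535,503),(575,500),(527,330),(563,325),(527,57)],(120,155),6)
# handle ends top
PP=[(-45,10,28),(-45,-10,28),(45,10,28),(45,-10,28),(189.5,0,18)]
r=least_squares(lambda v:(proj(T(v,PP),t)-cP).ravel(),[440,155,.1]);print('pk',r.x.round(3),r.fun.round(1),'foot',T(r.x,[185,0,0]).round(1)); pk=r.x
cN=px([(272,374),(370,378),(368,452),(268,437)],(280,130),5)
w=back(cN,18,t); a=org[2]; d=w-[org[0],org[1],0]
print('tin corners in org',np.c_[d[:,0]*np.cos(a)+d[:,1]*np.sin(a),-d[:,0]*np.sin(a)+d[:,1]*np.cos(a)].round(1))
tin=T(org,[41,-32,0])[0]
it=[(org,ORG,(0,0,255)),((tin[0],tin[1],a),TIN,(0,255,0)),(pk,PK,(255,0,255))]
overlay(t,it,(280,130,90,115),5,'ov_t.png'); overlay(s,it,(240,140,90,140),5,'ov_s.png'); overlay(t,it,(190,155,40,90),6,'ov_p.png');overlay(s,it,(210,160,60,40),8,'ov_ps.png')
im=np.zeros((720,800,3),np.uint8)
E
python3 fit.py
```

```text
org [ 522.499 -209.888   -1.701] [ 0.  -1.6 -0.1 -0.9 -0.3 -0.   1.   0.4 -0.5 -0.6  0.2  0.  -0.8  0.5
 -1.3  0.8]
top only [ 520.926 -209.518   -1.705]
pk [4.41321e+02 1.55716e+02 9.40000e-02] [ 0.2  0.5  0.1  0.5 -0.5 -0.3  0.1  0.   0.1 -0.8] foot [[625.5 173.2   0. ]]
tin corners in org [[ 11.1 -15.1]
 [ 70.9  -9. ]
 [ 74.7 -54.4]
 [ 13.2 -54. ]]
```

View pics/ov_t.png

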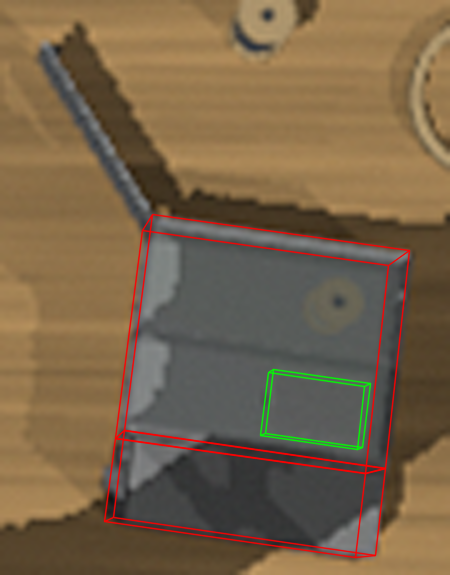

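View pics/ov_s.png

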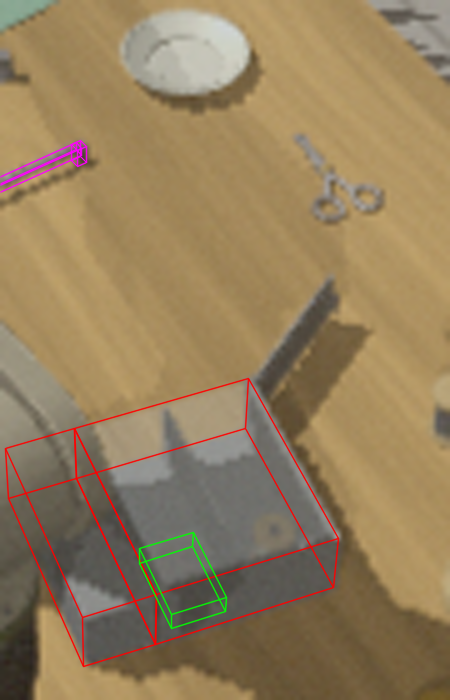

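View pics/ov_p.png

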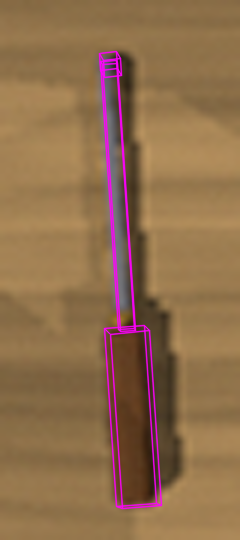

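View pics/ov_ps.png

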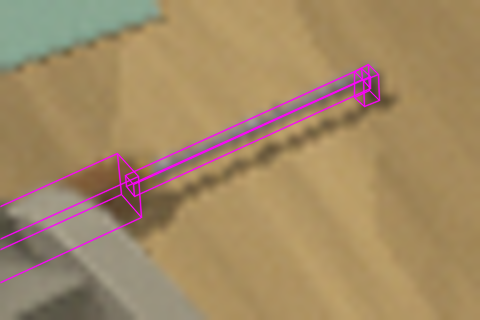

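```bash
cat >> h.py <<'E'
import json,os
def axes(yaw):
    x=np.array([0,0,-1.]); y=np.array([np.cos(yaw),np.sin(yaw),0]); return x,y,np.cross(x,y)
def load(): return json.load(open('cmd.json'))
def store(p,y): json.dump(dict(p=list(map(float,p)),yaw=float(y)),open('cmd.json','w'))
def did(x,y,z,t):  # cm, units: book the final row of a call
    c=load(); a=axes(c['yaw']); store(np.array(c['p'])+10*(x*a[0]+y*a[1]+z*a[2]), c['yaw']-np.radians(5*t))
def need(P,yaw):
    c=load(); d=(np.array(P)-c['p'])/10; a=axes(c['yaw']); dy=(c['yaw']-yaw+np.pi)%(2*np.pi)-np.pi
    return [round(float(d@v),3) for v in a]+[round(float(np.degrees(dy)/5),3)]
def st():
    s=ctrl.sense(); q=s['ee_rot']; 
    from scipy.spatial.transform import Rotation as R
    M=R.from_quat(np.r_[q[1:],q[0]]).as_matrix()
    print('t',round(float(s['time_s']),2),'pos',np.round(s['eef_pos'],2),'yaw',round(float(np.degrees(np.arctan2(M[1,1],M[0,1]))),2),'F',np.round(s['force'],2),'M',np.round(s['wrist_torque'],3),'g',round(float(s['grip_width']),3),'j',np.round(s['joints'],2))
E
python3 - <<'E'
from h import *
store([229.668,-472.105,231.294],np.arctan2(.437,.899)); st()
print(need([461.2,157.6,120],.094+np.pi))
E
```

```text
t 3.0 pos [ 229.66 -472.11  231.28] yaw 25.94 F [-0.57 -0.4  -0.02] M [-0.036 -0.026 -0.002] g 0.998 j [-1.34  0.31  1.5   0.    1.33 -0.22]
[11.129, 48.353, -46.512, -31.892]
```

>>> {"method": "send_rows", "body": {
  "rows": "1 0 20 -20 -13; 1 5 48.4 -46.5 -31.9; 1 11 48.4 -46.5 -31.9; 1 11 48.4 -46.5 -31.9; 1 11 48.4 -46.5 -31.9; 1 11 48.4 -46.5 -31.9; 1 11 48.4 -46.5 -31.9; 1 11 48.4 -46.5 -31.9; 1 11 48.4 -46.5 -31.9; 1 11 48.4 -46.5 -31.9; 1 11 48.4 -46.5 -31.9; 1 11 48.4 -46.5 -31.9",
  "grip_force": 110
}}

```text
time_s: 4.2
eef_pos: [434.3, 85.1, 136.0]
ee_rot: [0.666, -0.239, 0.665, 0.238]
force: [0.2, -0.7, 1.0]
grip_width: 0.999
```

```bash
cat >> h.py <<'E'
def sync():
    s=ctrl.sense(); q=s['ee_rot']
    from scipy.spatial.transform import Rotation as R
    M=R.from_quat(np.r_[q[1:],q[0]]).as_matrix(); store(s['eef_pos'],np.arctan2(M[1,1],M[0,1]))
E
python3 - <<'E'
from h import *
st();sync();print(need([461.2,157.6,100],.094+np.pi))
E
```

```text
t 4.2 pos [434.26  85.15 135.96] yaw 129.44 F [ 0.21 -0.72  0.99] M [-0.072 -0.055  0.045] g 0.999 j [-0.07  0.24  1.87 -0.    1.03 -0.76]
[3.596, 3.884, 6.683, -11.189]
```

>>> {"method": "send_rows", "body": {
  "rows": "1 3.6 3.9 6.7 -11.2; 1 3.6 3.9 6.7 -11.2; 1 3.6 3.9 6.7 -11.2; 1 3.6 3.9 6.7 -11.2; 1 3.6 3.9 6.7 -11.2; 1 3.6 3.9 6.7 -11.2; 1 3.6 3.9 6.7 -11.2; 1 3.6 3.9 6.7 -11.2; 1 3.6 3.9 6.7 -11.2; 1 3.6 3.9 6.7 -11.2; 1 3.6 3.9 6.7 -11.2"
}}

```text
time_s: 5.3
eef_pos: [461.3, 155.5, 100.1]
ee_rot: [-0.478, 0.521, -0.478, -0.521]
force: [0.6, -0.4, -0.8]
grip_width: 1.0
```

```bash
python3 - <<'E'
from h import *
st();sync();print(need([461.2,157.6,2],.094+np.pi))
t=capture('top');pk=(441.3,155.7,.094);overlay(t,[(pk,PK,(255,0,255))],(170,140,90,110),6,'a1.png')
s=capture('side');overlay(s,[(pk,PK,(255,0,255))],(170,110,110,110),6,'a1s.png')
E
```

```text
t 5.3 pos [461.26 155.47 100.12] yaw -174.98 F [ 0.58 -0.36 -0.79] M [ 0.017  0.049 -0.005] g 1.0 j [ 0.08  0.38  1.78 -0.    0.98 -1.57]
[9.812, -0.013, 0.212, -0.073]
```

View pics/a1.png

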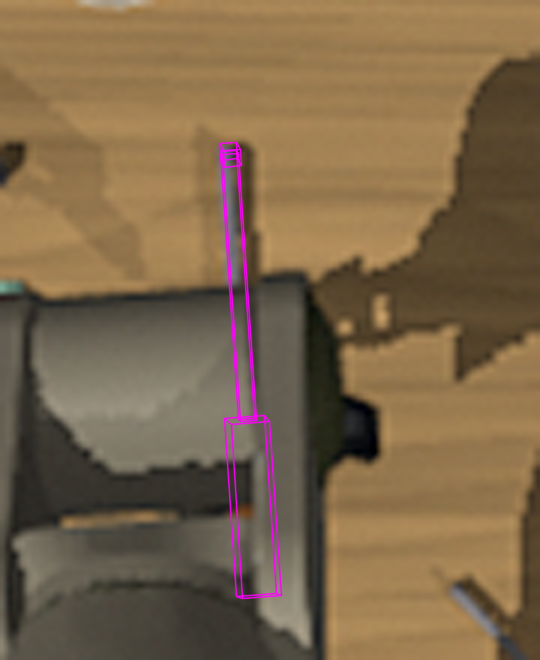

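View pics/a1s.png

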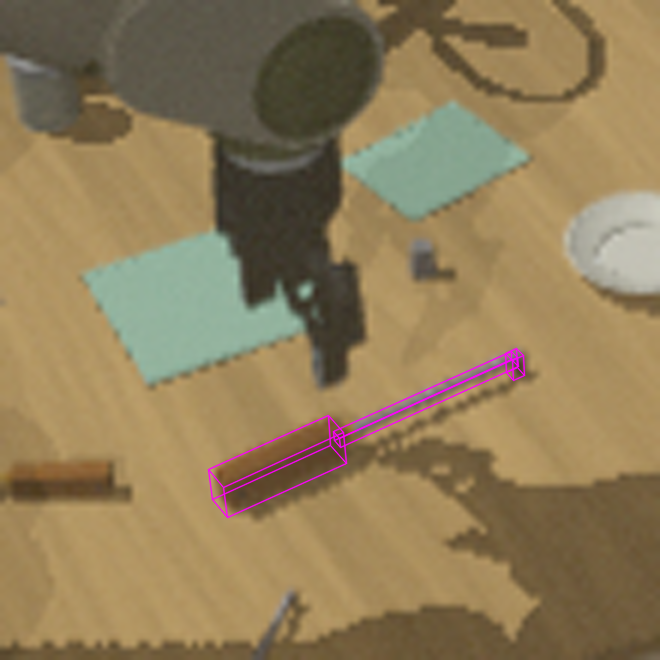

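The side view shows the handle inside the overlay (215-345, 420-515) with the open gripper above it. The shaft matches in both views, so I descend and grip.

>>> {"method": "send_rows", "body": {
  "rows": "1 4 0 0.2 0; 1 7 0 0.2 0; 1 9 0 0.2 0; 1 9.75 0 0.2 0; 1 9.75 0 0.2 0; 0 9.75 0 0.2 0; 0 9.75 0 0.2 0; 0 9.75 0 0.2 0; 0 9.75 0 0.2 0; 0 9.75 0 0.2 0; 0 9.75 0 0.2 0; 0 9.75 0 0.2 0",
  "grip_force": 110
}}

```text
time_s: 6.6
eef_pos: [461.4, 157.6, 3.3]
ee_rot: [-0.478, 0.522, -0.477, -0.521]
force: [-1.2, -0.6, 7.1]
grip_width: 0.214
```

```bash
python3 - <<'E'
from h import *
did(9.75,0,.2,0);print(load());st()
E
```

```text
{'p': [461.0840014287196, 157.46454487924288, 2.6168453131226386], 'yaw': -3.0539865209438135}
t 6.6 pos [461.41 157.56   3.31] yaw -174.91 F [-1.22 -0.59  7.14] M [0.083 0.316 0.056] g 0.214 j [ 0.09  0.55  1.84 -0.    0.75 -1.57]
```

>>> {"method": "send_rows", "body": {
  "rows": "0 0 0 0 0; 0 -0.5 0 0 0; 0 -2 0 0 0; 0 -5 0 0 0; 0 -9 0 0 0; 0 -9 0 0 0; 0 -9 0 0 0; 0 -9 0 0 0"
}}

```text
time_s: 7.4
eef_pos: [460.4, 157.4, 91.7]
ee_rot: [0.477, -0.521, 0.478, 0.522]
force: [-0.2, -0.2, -0.7]
grip_width: 0.21
```

```bash
python3 - <<'E'
from h import *
did(-9,0,0,0);st(); c=load();print(c)
t=capture('top');s=capture('side')
up=lambda L,h:[((a[0],a[1],a[2]+h),(b[0],b[1],b[2]+h)) for a,b in L]
pk=(441.3,155.7,.094)
overlay(t,[(pk,up(PK,90),(255,0,255))],(150,120,110,110),6,'a2.png')
overlay(s,[(pk,up(PK,90),(255,0,255))],(170,70,110,110),6,'a2s.png')
E
```

```text
t 7.4 pos [460.38 157.42  91.66] yaw -174.92 F [-0.18 -0.15 -0.71] M [0.019 0.003 0.005] g 0.21 j [ 0.09  0.4   1.78 -0.    0.96 -1.57]
{'p': [461.0840014287196, 157.46454487924288, 92.61684531312264], 'yaw': -3.0539865209438135}
```

View pics/a2.png

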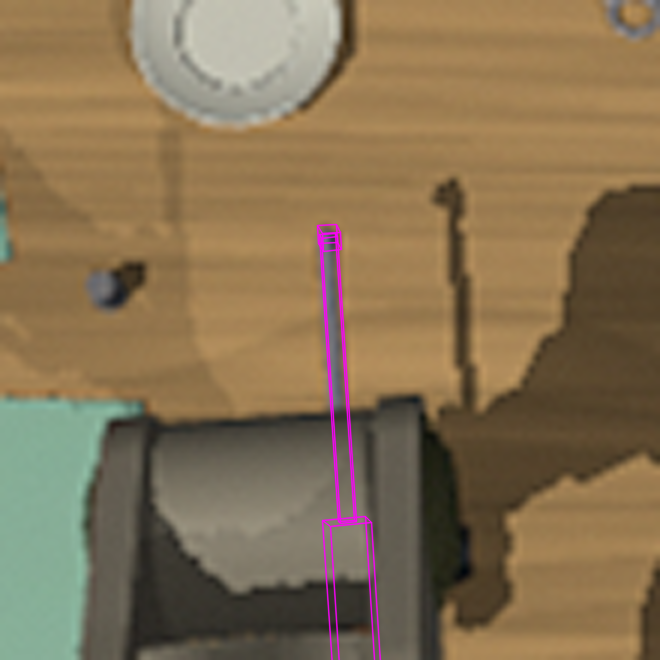

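View pics/a2s.png

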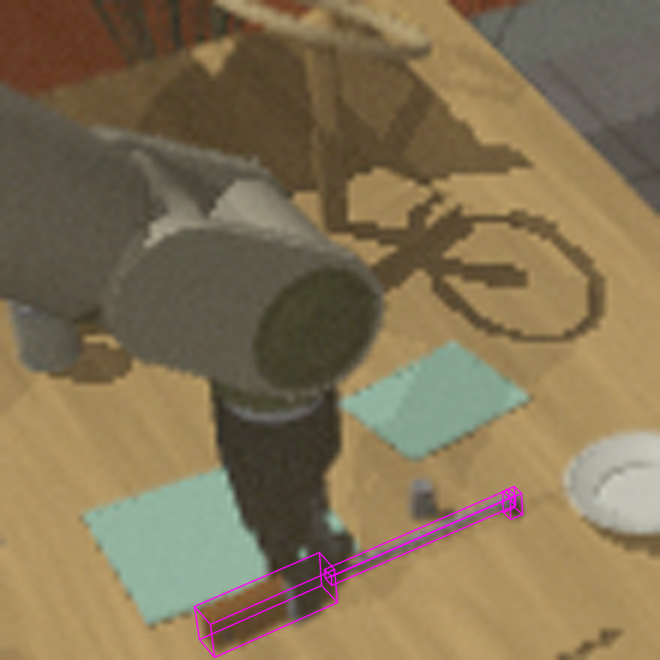

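```bash
cat >> h.py <<'E'
ORGP=np.array([522.,-212.,-1.703])
def tcp_for_foot(fx,fy,zf,L=165,yaw=ORGP[2]):
    p=T(ORGP,[fx,fy,0])[0]; return [p[0]-L*np.cos(yaw),p[1]-L*np.sin(yaw),zf+3.3], yaw+np.pi
E
python3 - <<'E'
from h import *
P,y=tcp_for_foot(-110,-32,85);print(P,need(P,y))
E
```

```text
[np.float64(526.5294366458113), np.float64(64.8185040846648), 88.3] [0.432, -5.709, -9.802, 20.519]
```

>>> {"method": "send_rows", "body": {
  "rows": "0 0.4 -1 -1 1.7; 0 0.4 -2 -2 3.4; 0 0.4 -3 -4 5.1; 0 0.4 -4 -6 6.8; 0 0.4 -5.7 -9.8 8.5; 0 0.4 -5.7 -9.8 10.2; 0 0.4 -5.7 -9.8 11.9; 0 0.4 -5.7 -9.8 13.6; 0 0.4 -5.7 -9.8 15.3; 0 0.4 -5.7 -9.8 17; 0 0.4 -5.7 -9.8 18.7; 0 0.4 -5.7 -9.8 20.4"
}}

```text
time_s: 8.7
eef_pos: [526.1, 64.9, 87.6]
ee_rot: [0.705, 0.045, 0.706, -0.045]
force: [-0.2, -0.4, -1.2]
grip_width: 0.212
```

>>> {"method": "send_rows", "body": {
  "rows": "0 0 0 0 0.1; 0 0 0 0 0.1; 0 0 0 0 0.1"
}}

```text
time_s: 9.0
eef_pos: [526.4, 64.9, 88.3]
ee_rot: [0.705, 0.045, 0.706, -0.045]
force: [-0.6, 0.0, -0.3]
grip_width: 0.211
```

```bash
python3 - <<'E'
from h import *
did(.4,-5.7,-9.8,20.4);did(0,0,0,.1);st();print(load())
P,y=tcp_for_foot(-110,-32,24);print(P,need(P,y))
E
```

```text
t 9.0 pos [526.38  64.92  88.26] yaw 82.74 F [-0.59  0.02 -0.25] M [-0.002  0.041 -0.049] g 0.211 j [-0.1   0.48  1.66  0.    1.    0.03]
{'p': [526.4398317959868, 64.82753587633417, 88.61684531312264], 'yaw': -4.842949004238002}
[np.float64(526.5294366458113), np.float64(64.8185040846648), 27.3] [6.132, 0.0, 0.009, 0.019]
```

>>> {"method": "send_rows", "body": {
  "rows": "0 3 0 0 0; 0 6.1 0 0 0; 0 6.1 0 0 0; 0 6.1 0 0 0; 0 6.1 0 0 0"
}}

```text
time_s: 9.5
eef_pos: [527.4, 64.9, 29.1]
ee_rot: [0.707, 0.046, 0.705, -0.046]
force: [0.1, 0.1, -1.2]
grip_width: 0.211
```

```bash
cat >> h.py <<'E'
PKH=boxl(-45,45,-10,10,0,28)+boxl(45,189,-4,4,10,18)+boxl(180.5,189.5,-4.5,4.5,0,18)
def pkpose(L=165):
    s=ctrl.sense(); sync(); c=load(); y=c['yaw']+np.pi; g=np.array(c['p'])-(185-L)*np.array([0,0,0]); 
    o=L-185
    return (c['p'][0]+o*np.cos(y), c['p'][1]+o*np.sin(y), y), c['p'][2]-3.3
def up(L,h): return [((a[0],a[1],a[2]+h),(b[0],b[1],b[2]+h)) for a,b in L]
E
python3 - <<'E'
from h import *
did(6.1,0,0,0); c=load(); st()
pp,h=pkpose(); print(pp,h); store(c['p'],c['yaw'])
t=capture('top');s=capture('side')
FL=boxl(-78,75,-62,-2,2,52)
it=[(pp,up(PKH,h),(255,0,255)),(ORGP,ORG,(0,0,255)),(ORGP,FL,(255,255,0))]
overlay(t,it,(220,130,150,110),5,'a3.png')
overlay(s,it,(190,130,130,150),5,'a3s.png')
E
```

```text
t 9.5 pos [527.44  64.86  29.14] yaw 82.62 F [ 0.12  0.11 -1.19] M [-0.027 -0.029  0.05 ] g 0.211 j [-0.1   0.57  1.69  0.    0.87  0.03]
(np.float64(530.0130844652081), np.float64(84.69413947512271), 4.583526919512724) 25.839251325457308
```

View pics/a3.png

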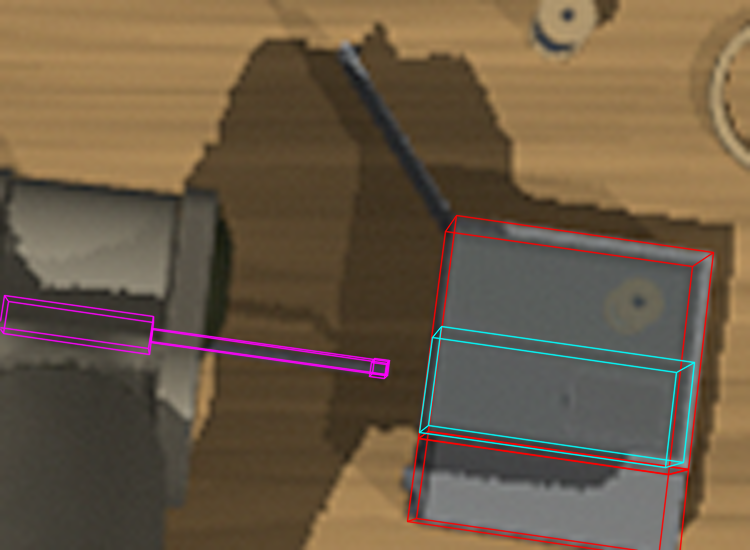

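View pics/a3s.png

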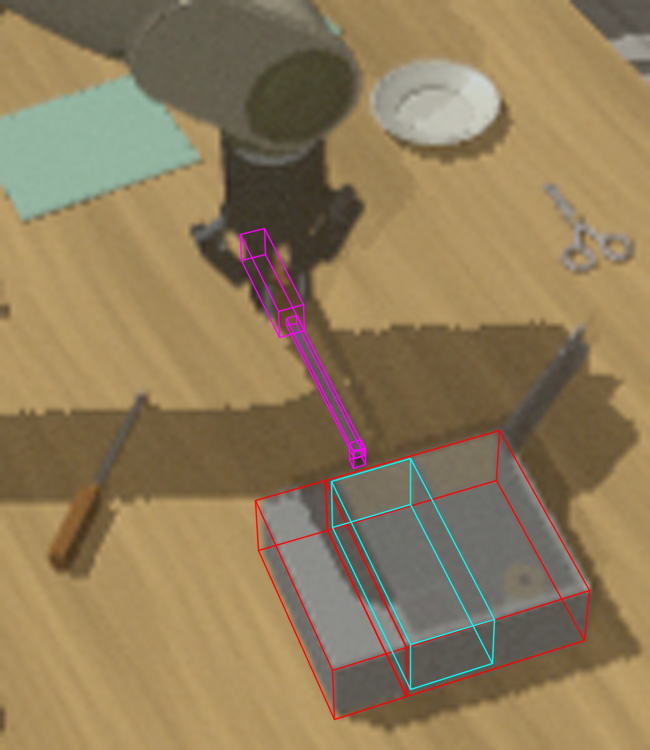

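>>> {"method": "send_rows", "body": {
  "rows": "0 0 0 0 0; 0 0 -1.5 0 0; 0 0 -3 0 0; 0 0 -4.5 0 0; 0 0 -6 0 0; 0 0 -7.5 0 0; 0 0 -9 0 0; 0 0 -9 0 0"
}}

```text
time_s: 10.4
eef_pos: [514.8, -26.3, 27.6]
ee_rot: [0.706, 0.046, 0.706, -0.047]
force: [-0.1, -0.4, -1.4]
grip_width: 0.212
```

```bash
python3 - <<'E'
from h import *
did(0,-9,0,0); c=load(); st()
pp,h=pkpose(); print(h,c,need(tcp_for_foot(30,-32,24)[0],c['yaw'])); store(c['p'],c['yaw'])
t=capture('top');s=capture('side')
FL=boxl(-78,75,-62,-2,2,52)
it=[(ORGP,FL,(255,255,0))]
overlay(t,it,(270,150,100,90),7,'a4.png')
overlay(s,it,(240,190,80,90),7,'a4s.png')
E
```

```text
t 10.4 pos [514.8  -26.3   27.63] yaw 82.45 F [-0.14 -0.41 -1.38] M [ 0.07  -0.006  0.057] g 0.212 j [-0.28  0.55  1.74 -0.    0.85 -0.15]
24.330407681407646 {'p': [514.722783944253, -24.406486725138762, 27.61684531312264], 'yaw': -4.842949004238002} [0.033, -4.813, -0.041, -0.014]
```

View pics/a4.png

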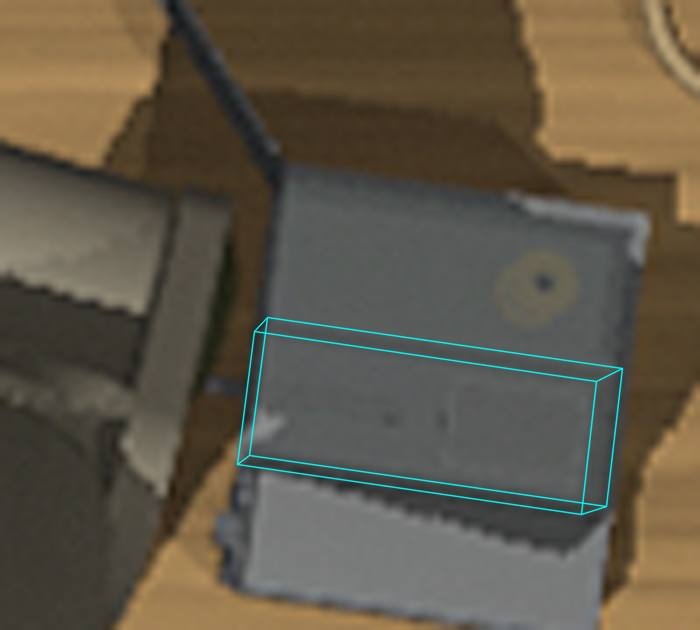

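View pics/a4s.png

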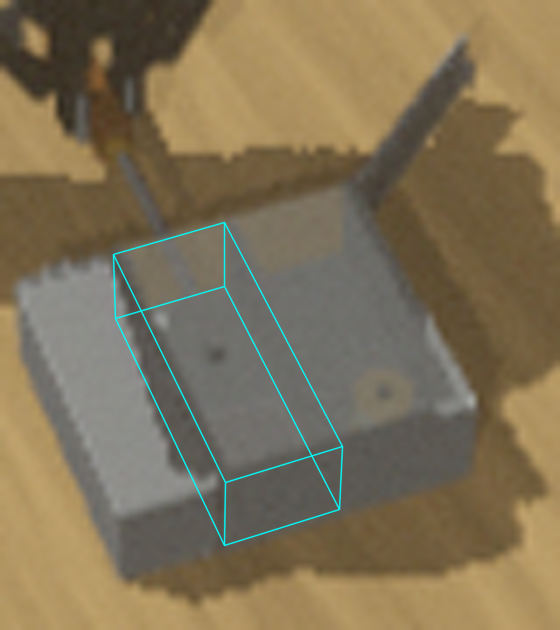

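>>> {"method": "send_rows", "body": {
  "rows": "0 0 -1.2 0 0; 0 0 -2.4 0 0; 0 0 -3.6 0 0; 0 0 -4.7 0 0; 0 0 -4.7 0 0; 0 0 -4.7 0 0; 0 0 -4.7 0 0; 0 0 -4.7 0 0"
}}

```text
time_s: 11.3
eef_pos: [508.8, -70.6, 27.6]
ee_rot: [0.706, 0.046, 0.706, -0.046]
force: [0.5, -0.0, -1.1]
grip_width: 0.213
```

```bash
python3 - <<'E'
from h import *
did(0,-4.7,0,0); c=load(); st(); print(c)
t=capture('top');st();s=capture('side');st()
overlay(t,[],(310,170,60,60),11,'a5.png')
overlay(s,[],(250,205,60,60),10,'a5s.png')
F=[]
for i in range(4): capture('top'); F.append(ctrl.sense()['force'])
print(np.mean(F,0),np.std(F,0))
E
```

```text
t 11.3 pos [508.83 -70.56  27.59] yaw 82.61 F [ 0.46 -0.04 -1.08] M [-0.046 -0.038  0.068] g 0.213 j [-0.37  0.55  1.75  0.    0.85 -0.24]
{'p': [508.6038811772365, -71.00647630590797, 27.61684531312264], 'yaw': -4.842949004238002}
t 11.35 pos [508.81 -70.58  27.58] yaw 82.61 F [-0.1   1.15  0.37] M [ 0.03  -0.001 -0.014] g 0.211 j [-0.37  0.55  1.75  0.    0.85 -0.24]
t 11.4 pos [508.82 -70.61  27.58] yaw 82.61 F [-0.54  0.75 -1.75] M [ 0.016 -0.049 -0.002] g 0.211 j [-0.37  0.55  1.75  0.    0.85 -0.24]
[-0.10157109 -0.30070026 -0.87016746] [0.03360052 0.61759548 0.14411727]
```

View pics/a5.png

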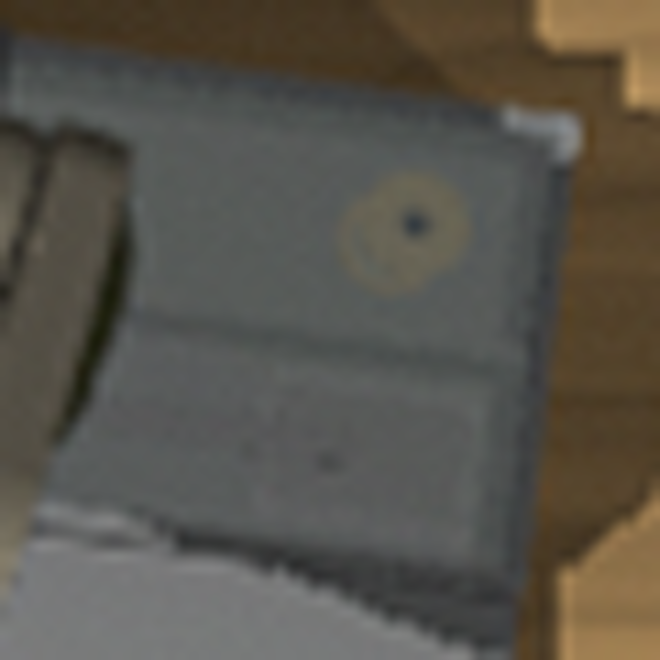

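View pics/a5s.png

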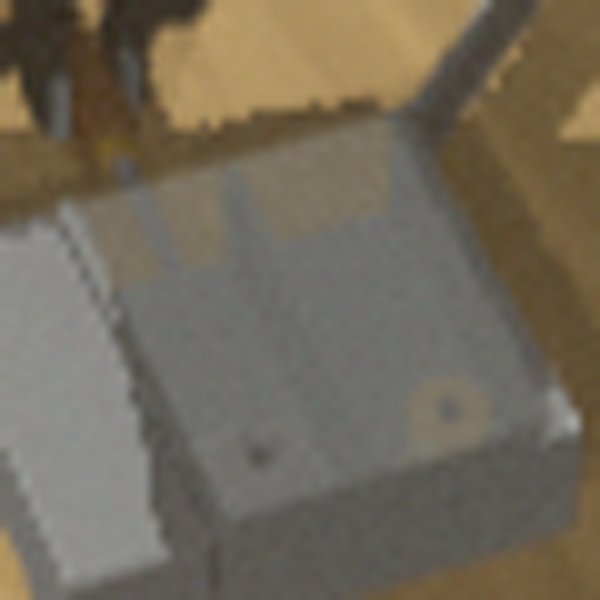

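Top shows the foot at (328,460) over the tin (columns 265-480, rows 385-560), about 17 mm inside its front edge. Next I lower it in small steps.

>>> {"method": "send_rows", "body": {
  "rows": "0 0.3 0 0 0; 0 0.5 0 0 0; 0 0.6 0 0 0; 0 0.65 0 0 0; 0 0.65 0 0 0; 0 0.65 0 0 0"
}}

```text
time_s: 12.2
eef_pos: [508.8, -70.9, 21.1]
ee_rot: [0.706, 0.046, 0.706, -0.046]
force: [-0.2, -0.3, -1.0]
grip_width: 0.212
```

```bash
cat > f.py <<'E'
from h import *
import sys
st()
F=[];M=[];Z=[]
for i in range(int(sys.argv[1]) if len(sys.argv)>1 else 6):
    capture('top'); s=ctrl.sense(); F.append(s['force']);M.append(s['wrist_torque']);Z.append(s['eef_pos'])
print('F',np.mean(F,0).round(2),'sd',np.std(F,0).round(2),'M',np.mean(M,0).round(3),np.std(M,0).round(3),'P',np.mean(Z,0).round(2))
E
python3 f.py 8
```

```text
t 12.2 pos [508.84 -70.95  21.13] yaw 82.57 F [-0.16 -0.33 -0.97] M [-0.01   0.024 -0.055] g 0.212 j [-0.37  0.56  1.75  0.    0.83 -0.24]
F [ 0.01  0.06 -0.97] sd [0.37 0.49 0.35] M [-0.013  0.005 -0.003] [0.021 0.023 0.015] P [508.83 -70.94  21.13]
```

>>> {"method": "send_rows", "body": {
  "rows": "0 0.03 0 0 0; 0 0.03 0 0 0; 0 0.05 0 0 0; 0 0.05 0 0 0"
}}

```text
time_s: 13.0
eef_pos: [508.8, -70.9, 20.5]
ee_rot: [0.706, 0.046, 0.706, -0.046]
force: [-0.8, 0.2, -0.0]
grip_width: 0.216
```

```bash
python3 f.py 5
```

```text
t 13.0 pos [508.78 -70.89  20.54] yaw 82.58 F [-0.83  0.21 -0.03] M [-0.006  0.044 -0.036] g 0.216 j [-0.37  0.56  1.75  0.    0.83 -0.24]
F [-0.05 -0.29 -0.65] sd [0.43 0.28 0.31] M [0.011 0.011 0.011] [0.016 0.036 0.044] P [508.79 -70.93  20.58]
```

>>> {"method": "send_rows", "body": {
  "rows": "0 0.03 0 0 0; 0 0.03 0 0 0; 0 0.05 0 0 0; 0 0.05 0 0 0"
}}

```text
time_s: 13.65
eef_pos: [508.8, -70.9, 20.1]
ee_rot: [0.706, 0.046, 0.706, -0.046]
force: [-0.6, -0.0, -1.1]
grip_width: 0.211
```

```bash
python3 f.py 4
```

```text
t 13.65 pos [508.77 -70.92  20.05] yaw 82.58 F [-0.57 -0.04 -1.08] M [-0.019  0.039  0.018] g 0.211 j [-0.37  0.56  1.75 -0.    0.83 -0.24]
F [ 0.11 -0.51 -0.92] sd [0.34 0.49 0.36] M [ 0.019 -0.026 -0.012] [0.014 0.033 0.029] P [508.8  -70.94  20.08]
```

>>> {"method": "send_rows", "body": {
  "rows": "0 0.03 0 0 0; 0 0.03 0 0 0; 0 0.05 0 0 0; 0 0.05 0 0 0"
}}

```text
time_s: 14.25
eef_pos: [508.8, -70.9, 19.6]
ee_rot: [0.706, 0.046, 0.706, -0.046]
force: [0.1, -0.8, -0.1]
grip_width: 0.21
```

```bash
python3 f.py 4
```

```text
t 14.25 pos [508.8  -70.93  19.58] yaw 82.58 F [ 0.13 -0.76 -0.06] M [0.004 0.006 0.006] g 0.21 j [-0.37  0.56  1.75 -0.    0.83 -0.24]
F [-0.05 -0.1  -0.51] sd [0.46 0.37 0.26] M [-0.053  0.015 -0.037] [0.021 0.017 0.042] P [508.81 -70.93  19.59]
```

>>> {"method": "send_rows", "body": {
  "rows": "0 0.02 0 0 0; 0 0.03 0 0 0; 0 0.03 0 0 0"
}}

```text
time_s: 14.75
eef_pos: [508.8, -70.9, 19.3]
ee_rot: [0.706, 0.046, 0.706, -0.046]
force: [0.4, 0.4, -0.3]
grip_width: 0.207
```

```bash
python3 f.py 4
```

```text
t 14.75 pos [508.81 -70.95  19.31] yaw 82.58 F [ 0.38  0.36 -0.27] M [-0.103 -0.009 -0.072] g 0.207 j [-0.37  0.56  1.75 -0.    0.83 -0.24]
F [-0.41  0.6   0.24] sd [0.49 0.45 0.14] M [-0.058  0.016 -0.035] [0.01  0.016 0.014] P [508.82 -70.93  19.31]
```

>>> {"method": "send_rows", "body": {
  "rows": "0 0.02 0 0 0; 0 0.03 0 0 0; 0 0.03 0 0 0"
}}

```text
time_s: 15.25
eef_pos: [508.8, -70.9, 19.0]
ee_rot: [0.706, 0.046, 0.706, -0.046]
force: [-0.2, 1.5, 1.1]
grip_width: 0.205
```

```bash
python3 f.py 5
```

```text
t 15.25 pos [508.83 -70.92  19.01] yaw 82.58 F [-0.22  1.47  1.12] M [-0.119  0.044 -0.067] g 0.205 j [-0.37  0.56  1.75 -0.    0.83 -0.24]
F [-0.04  1.15  0.83] sd [0.16 0.74 0.16] M [-0.118  0.053 -0.04 ] [0.019 0.023 0.028] P [508.83 -70.94  19.02]
```

>>> {"method": "send_rows", "body": {
  "rows": "0 0.02 0 0 0; 0 0.04 0 0 0; 0 0.04 0 0 0; 0 0.04 0 0 0"
}}

```text
time_s: 15.9
eef_pos: [508.8, -70.9, 18.6]
ee_rot: [0.706, 0.046, 0.706, -0.046]
force: [0.5, 1.5, 1.7]
grip_width: 0.214
```

```bash
python3 f.py 6
```

```text
t 15.9 pos [508.85 -70.94  18.63] yaw 82.58 F [0.52 1.48 1.71] M [-0.147  0.04  -0.022] g 0.214 j [-0.37  0.56  1.75 -0.    0.83 -0.24]
F [0.21 1.23 1.72] sd [0.38 0.25 0.43] M [-0.152  0.056 -0.026] [0.037 0.037 0.035] P [508.84 -70.94  18.62]
```

>>> {"method": "send_rows", "body": {
  "rows": "0 0.03 0 0 0; 0 0.03 0.2 0 0; 0 0.03 0.5 0 0; 0 0.03 0.8 0 0; 0 0.03 1.2 0 0; 0 0.03 1.6 0 0; 0 0.03 2 0 0; 0 0.03 2 0 0; 0 0.03 2 0 0"
}}

```text
time_s: 17.1
eef_pos: [511.4, -50.7, 18.3]
ee_rot: [0.706, 0.046, 0.706, -0.046]
force: [-0.2, 1.7, 2.9]
grip_width: 0.215
```

```bash
cat > g.py <<'E'
from h import *
import sys
st(); F=[]
for i in range(2):
    t=capture('top'); F.append(ctrl.sense()['force']); s=capture('side'); F.append(ctrl.sense()['force'])
print('F',np.mean(F,0).round(2)); st()
n=sys.argv[1]
overlay(t,[],(250,165,120,65),6,n+'.png'); overlay(s,[],(240,180,75,85),7,n+'s.png')
E
python3 g.py b1
```

```text
t 17.1 pos [511.41 -50.66  18.29] yaw 82.59 F [-0.18  1.73  2.94] M [-0.221  0.061 -0.005] g 0.215 j [-0.33  0.57  1.75  0.    0.83 -0.2 ]
F [0.36 1.86 2.45]
t 17.3 pos [511.34 -51.01  18.26] yaw 82.57 F [-0.04  1.49  3.  ] M [-0.232  0.057 -0.043] g 0.211 j [-0.33  0.57  1.75  0.    0.83 -0.2 ]
```

View pics/b1.png

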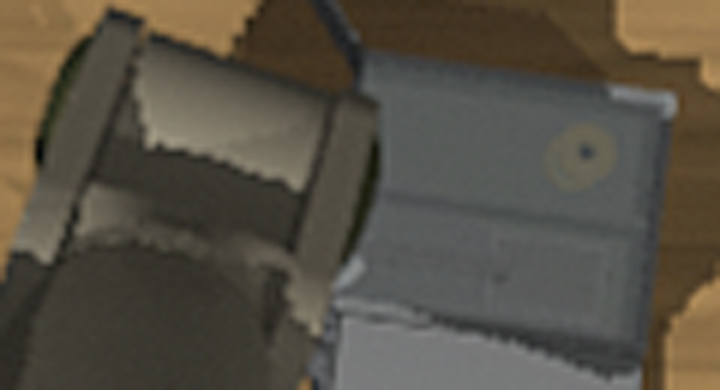

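View pics/b1s.png

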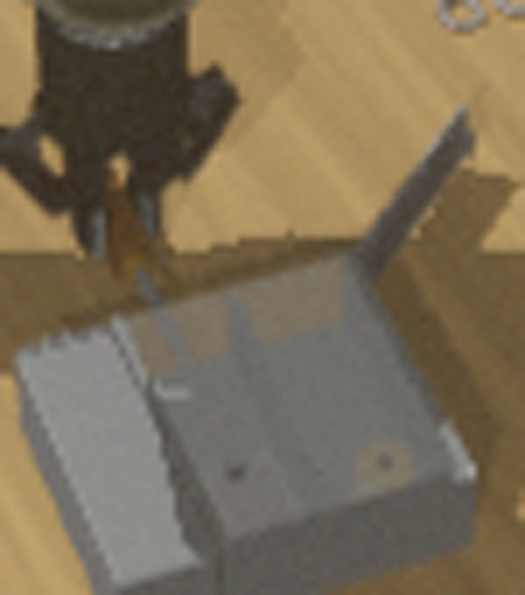

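Top shows the foot at (500,277) just inside the tin's front edge (490), and the tin has moved forward about 8 mm, so the rim looks caught. I keep drawing.

>>> {"method": "send_rows", "body": {
  "rows": "0 0 0.4 0 0; 0 0 0.8 0 0; 0 0 1.2 0 0; 0 0 1.6 0 0; 0 0 2 0 0; 0 0 2.5 0 0; 0 0 3 0 0; 0 0 3 0 0; 0 0 3 0 0"
}}

```text
time_s: 18.2
eef_pos: [515.3, -20.9, 18.3]
ee_rot: [0.706, 0.046, 0.706, -0.046]
force: [1.0, 1.5, 3.0]
grip_width: 0.213
```

```bash
python3 g.py b2
```

```text
t 18.2 pos [515.26 -20.87  18.3 ] yaw 82.59 F [1.03 1.45 3.01] M [-0.282 -0.014 -0.01 ] g 0.213 j [-0.27  0.57  1.75  0.    0.83 -0.14]
F [0.22 1.71 2.26]
t 18.4 pos [515.27 -21.32  18.31] yaw 82.57 F [0.23 1.84 1.78] M [-0.277  0.026  0.021] g 0.213 j [-0.27  0.57  1.75  0.    0.83 -0.14]
```

View pics/b2.png

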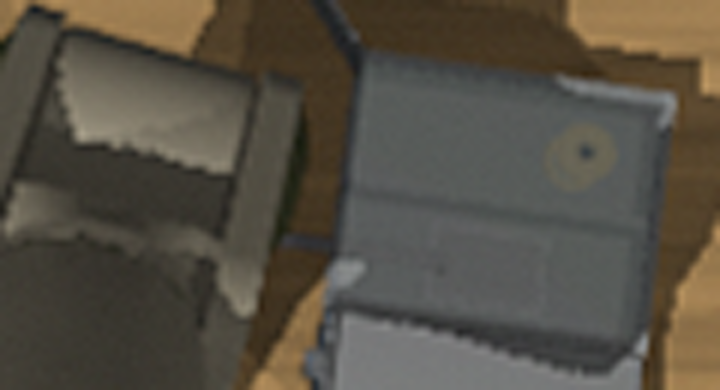

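View pics/b2s.png

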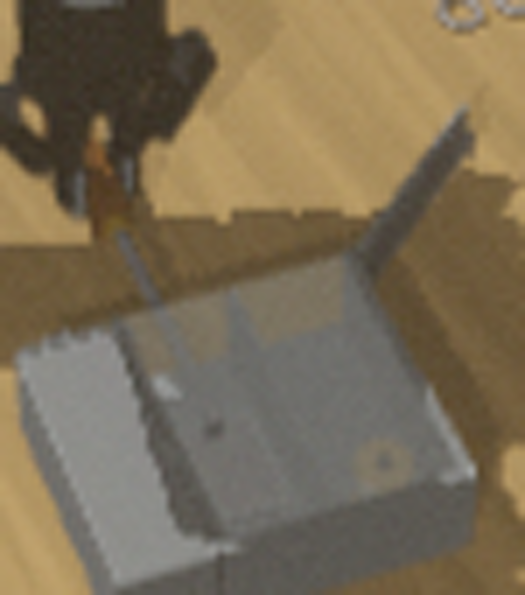

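The tin followed: it now spans top 428-550 with the foot at (440,268). I keep drawing.

>>> {"method": "send_rows", "body": {
  "rows": "0 0 0.4 0 0; 0 0 0.9 0 0; 0 0 1.4 0 0; 0 0 1.9 0 0; 0 0 2.4 0 0; 0 0 2.9 0 0; 0 0 3.4 0 0; 0 0 3.9 0 0; 0 0 4.4 0 0; 0 0 4.8 0 0; 0 0 4.8 0 0; 0 0 4.8 0 0"
}}

```text
time_s: 19.6
eef_pos: [521.5, 26.6, 18.3]
ee_rot: [0.706, 0.046, 0.706, -0.046]
force: [-0.2, 1.3, 2.5]
grip_width: 0.212
```

```bash
python3 g.py b3
```

```text
t 19.6 pos [521.49  26.64  18.32] yaw 82.58 F [-0.24  1.31  2.47] M [-0.208  0.025  0.005] g 0.212 j [-0.17  0.58  1.73  0.    0.84 -0.04]
F [0.1  1.75 2.56]
t 19.8 pos [521.47  26.27  18.31] yaw 82.56 F [0.23 1.5  1.74] M [-0.255  0.025 -0.009] g 0.211 j [-0.17  0.58  1.73  0.    0.84 -0.04]
```

View pics/b3.png

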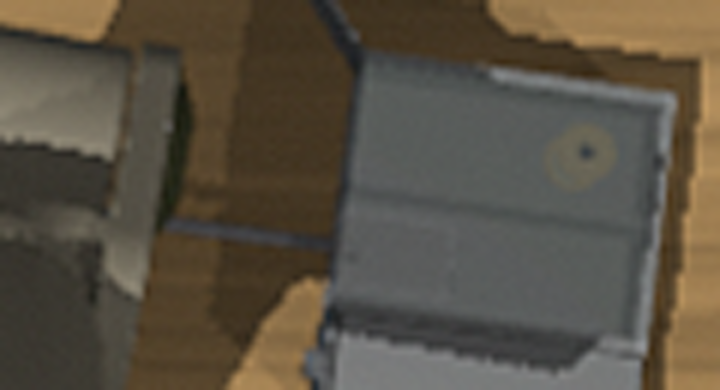

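View pics/b3s.png

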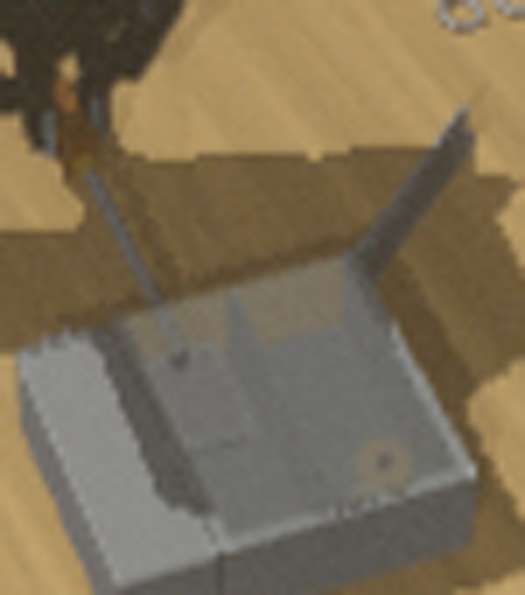

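>>> {"method": "send_rows", "body": {
  "rows": "0 0 0.3 0 0; 0 0 0.6 0 0; 0 0 0.9 0 0; 0 0.02 1.2 0 0; 0 0.04 1.5 0 0; 0 0.04 1.5 0 0"
}}

```text
time_s: 20.4
eef_pos: [523.4, 41.6, 17.8]
ee_rot: [0.706, 0.046, 0.706, -0.046]
force: [0.3, -0.4, 1.5]
grip_width: 0.215
```

```bash
python3 g.py b4
```

```text
t 20.4 pos [523.37  41.62  17.8 ] yaw 82.6 F [ 0.3  -0.42  1.54] M [-0.584  0.118 -0.009] g 0.215 j [-0.14  0.58  1.72  0.    0.84 -0.02]
F [-0.02 -0.59  2.07]
t 20.6 pos [523.37  41.11  17.88] yaw 82.57 F [ 0.01 -0.19  2.11] M [-0.563  0.06  -0.026] g 0.214 j [-0.15  0.58  1.72  0.    0.84 -0.02]
```

View pics/b4s.png

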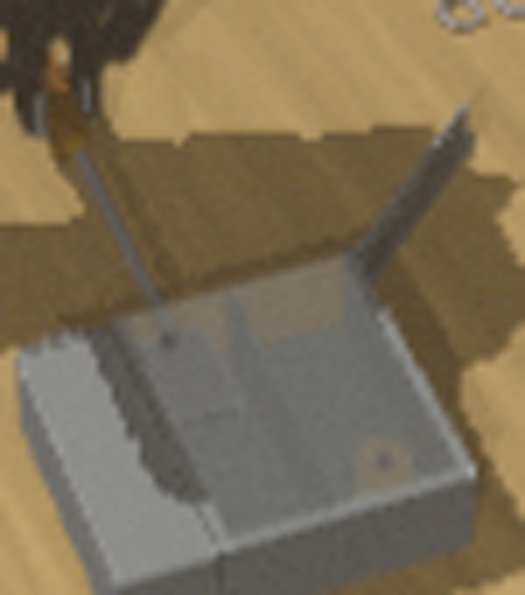

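>>> {"method": "send_rows", "body": {
  "rows": "0 0 0.3 0 0; 0 0.01 0.6 0 0; 0 0.02 0.9 0 0; 0 0.04 1.2 0 0; 0 0.04 1.2 0 0"
}}

```text
time_s: 21.1
eef_pos: [524.9, 53.5, 17.4]
ee_rot: [0.706, 0.046, 0.706, -0.046]
force: [-0.1, 0.3, 1.4]
grip_width: 0.212
```

```bash
python3 g.py b5
```

```text
t 21.1 pos [524.93  53.53  17.44] yaw 82.6 F [-0.09  0.25  1.41] M [-0.221  0.02  -0.008] g 0.212 j [-0.12  0.59  1.71  0.    0.84  0.01]
F [-0.27  1.73  0.77]
t 21.3 pos [524.97  53.18  17.51] yaw 82.57 F [0.01 2.36 0.17] M [-0.136  0.041 -0.036] g 0.209 j [-0.12  0.59  1.71  0.    0.84  0.01]
```

View pics/b5s.png

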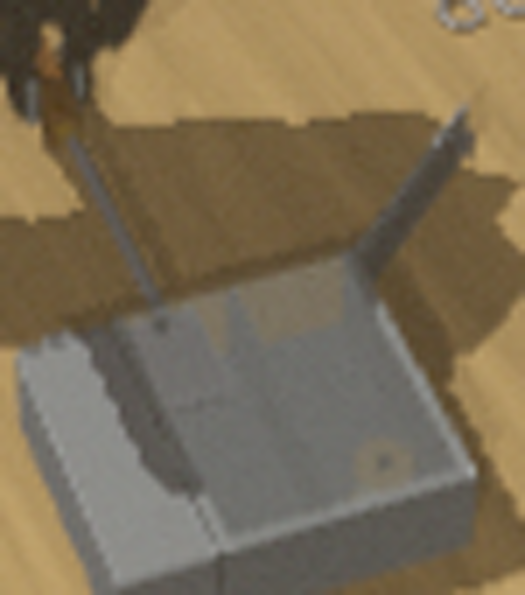

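View pics/b5.png

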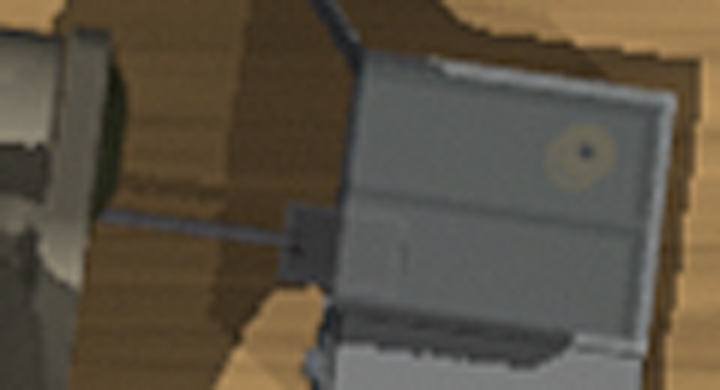

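Top shows the tin's front half outside at columns 280-340, with the foot at (295,247) on it. The force has dropped to about 1.5 N as the tin dips, so I lower a little and keep pulling.

>>> {"method": "send_rows", "body": {
  "rows": "0 0.06 0 0 0; 0 0.06 0 0 0; 0 0.06 0.3 0 0; 0 0.08 0.6 0 0; 0 0.09 0.9 0 0; 0 0.1 1.2 0 0; 0 0.1 1.2 0 0"
}}

```text
time_s: 22.0
eef_pos: [526.6, 65.4, 16.5]
ee_rot: [0.706, 0.046, 0.706, -0.046]
force: [-0.3, 0.9, 3.1]
grip_width: 0.211
```

```bash
python3 g.py b6
```

```text
t 22.0 pos [526.57  65.36  16.53] yaw 82.6 F [-0.28  0.89  3.11] M [-0.46   0.034 -0.026] g 0.211 j [-0.1   0.6   1.7   0.    0.85  0.03]
F [-0.01  1.29  2.2 ]
t 22.2 pos [526.58  65.17  16.57] yaw 82.58 F [0.17 1.46 2.36] M [-0.287  0.037 -0.021] g 0.211 j [-0.1   0.6   1.7   0.    0.85  0.03]
```

View pics/b6.png

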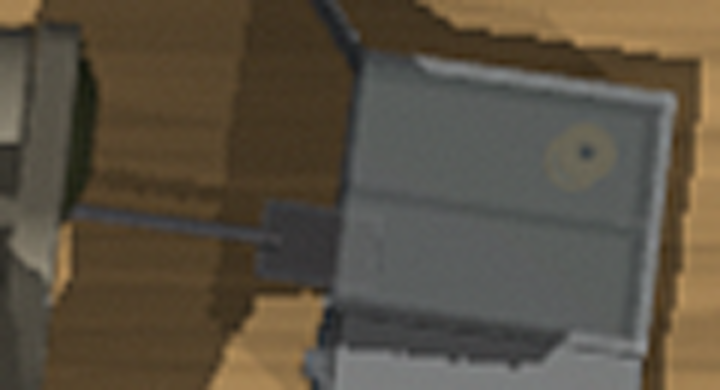

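>>> {"method": "send_rows", "body": {
  "rows": "0 0.0 0.3 0 0; 0 0.02 0.6 0 0; 0 0.03 0.9 0 0; 0 0.04 1.2 0 0; 0 0.05 1.5 0 0; 0 0.05 1.8 0 0; 0 0.05 1.8 0 0"
}}

```text
time_s: 22.9
eef_pos: [528.9, 83.3, 16.0]
ee_rot: [0.706, 0.046, 0.706, -0.046]
force: [0.2, 0.4, 3.6]
grip_width: 0.208
```

```bash
python3 g.py b7
```

```text
t 22.9 pos [528.88  83.27  16.02] yaw 82.59 F [0.23 0.36 3.63] M [-0.519  0.101  0.017] g 0.208 j [-0.06  0.6   1.69  0.    0.85  0.07]
F [0.45 1.93 3.36]
t 23.1 pos [528.9   83.1   16.08] yaw 82.57 F [0.65 2.64 3.84] M [-0.283 -0.024 -0.025] g 0.207 j [-0.06  0.6   1.69  0.    0.85  0.07]
```

View pics/b7.png

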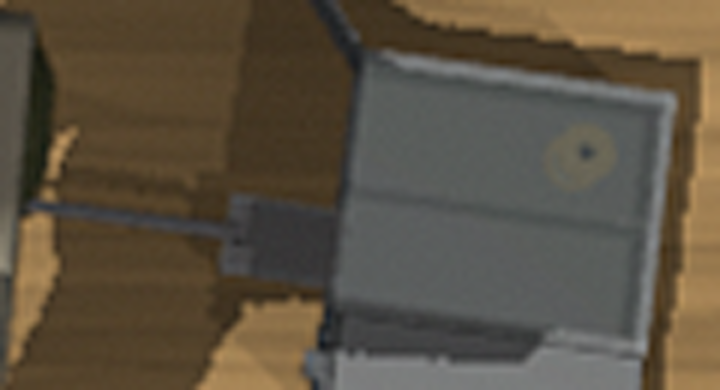

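>>> {"method": "send_rows", "body": {
  "rows": "0 -0.04 0 0 0; 0 -0.04 0.4 0 0; 0 -0.04 0.8 0 0; 0 -0.04 1.2 0 0; 0 -0.03 1.6 0 0; 0 -0.02 2 0 0; 0 -0.02 2 0 0"
}}

```text
time_s: 23.8
eef_pos: [531.5, 103.3, 16.2]
ee_rot: [0.706, 0.046, 0.706, -0.045]
force: [-0.0, 0.8, 2.6]
grip_width: 0.21
```

```bash
python3 g.py b8
```

```text
t 23.8 pos [531.45 103.28  16.2 ] yaw 82.6 F [-0.02  0.76  2.56] M [-0.333  0.065  0.061] g 0.21 j [-0.02  0.61  1.67  0.    0.86  0.1 ]
F [-0.03  2.2   2.83]
t 24.0 pos [531.46 102.82  16.22] yaw 82.57 F [0.26 2.71 3.34] M [-0.274  0.069  0.032] g 0.215 j [-0.03  0.61  1.67  0.    0.86  0.1 ]
```

View pics/b8.png

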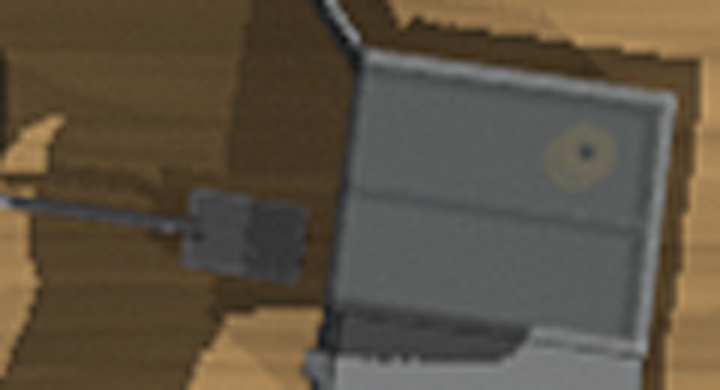

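View pics/b8s.png

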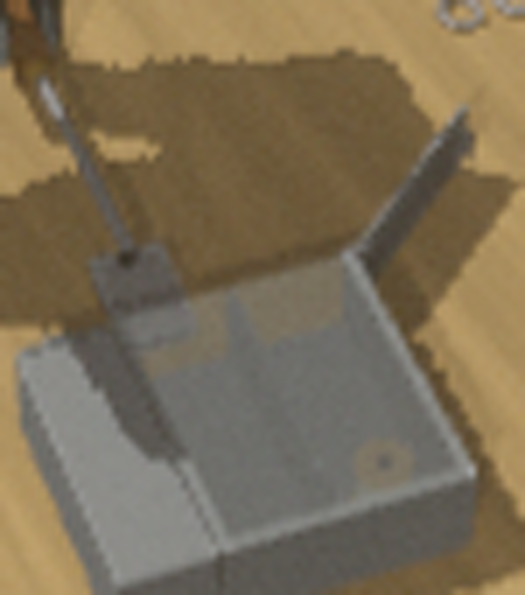

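The tin is wholly out, at top columns 182-308 against the bay edge near 337. I pull it a bit farther for grasp clearance.

>>> {"method": "send_rows", "body": {
  "rows": "0 0 0.4 0 0; 0 0 0.9 0 0; 0 0 1.4 0 0; 0 0 1.9 0 0; 0 0 2.4 0 0; 0 0 2.9 0 0; 0 0 3.4 0 0; 0 0 3.4 0 0; 0 0 3.4 0 0"
}}

```text
time_s: 24.9
eef_pos: [535.9, 136.8, 16.3]
ee_rot: [0.706, 0.046, 0.706, -0.045]
force: [0.3, 1.3, 3.3]
grip_width: 0.214
```

```bash
python3 g.py b9
```

```text
t 24.9 pos [535.89 136.82  16.27] yaw 82.59 F [0.32 1.28 3.35] M [-0.218  0.025 -0.017] g 0.214 j [0.04 0.63 1.63 0.   0.88 0.17]
F [0.5  1.87 2.48]
t 25.1 pos [535.85 136.36  16.25] yaw 82.57 F [0.63 1.6  2.19] M [-0.296  0.037 -0.026] g 0.213 j [0.04 0.63 1.63 0.   0.88 0.17]
```

View pics/b9.png

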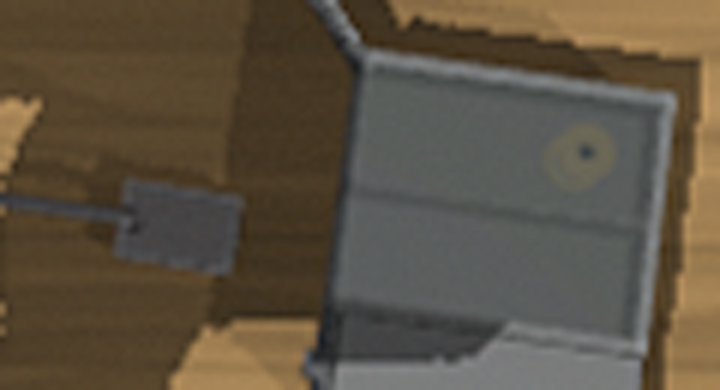

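>>> {"method": "send_rows", "body": {
  "rows": "0 -1 0 0 0; 0 -3 0 0 0; 0 -7 0 0 0; 0 -7 0 0 0; 0 -7 0 0 0; 0 -7 0 0 0"
}}

```text
time_s: 25.7
eef_pos: [535.1, 136.2, 85.3]
ee_rot: [0.705, 0.046, 0.706, -0.046]
force: [-0.7, -0.4, -1.2]
grip_width: 0.21
```

```bash
python3 f.py 2;python3 - <<'E'
from h import *
sync(); print(need([461.4,157.5,80],np.radians(-174.92)))
E
```

```text
t 25.7 pos [535.13 136.21  85.32] yaw 82.56 F [-0.72 -0.4  -1.16] M [-0.031  0.036 -0.023] g 0.21 j [0.04 0.53 1.59 0.   1.03 0.17]
F [ 0.41 -0.36 -1.11] sd [0.24 0.37 0.08] M [0.02  0.009 0.001] [0.016 0.024 0.044] P [535.15 136.22  85.12]
[0.512, 1.154, -7.592, -20.502]
```

>>> {"method": "send_rows", "body": {
  "rows": "0 0.5 1.1 -2 -1.7; 0 0.5 1.1 -4 -3.4; 0 0.5 1.1 -6 -5.1; 0 0.5 1.1 -7.6 -6.8; 0 0.5 1.1 -7.6 -8.5; 0 0.5 1.1 -7.6 -10.2; 0 0.5 1.1 -7.6 -11.9; 0 0.5 1.1 -7.6 -13.6; 0 0.5 1.1 -7.6 -15.3; 0 0.5 1.1 -7.6 -17; 0 0.5 1.1 -7.6 -18.7; 0 0.5 1.1 -7.6 -20.4"
}}

```text
time_s: 27.0
eef_pos: [461.5, 157.0, 80.5]
ee_rot: [0.478, -0.521, 0.478, 0.521]
force: [-0.8, 0.1, -0.9]
grip_width: 0.211
```

>>> {"method": "send_rows", "body": {
  "rows": "0 2 0 0 -0.1; 0 4 0 0 -0.1; 0 4 0 0 -0.1; 0 4 0 0 -0.1; 0 4 0 0 -0.1"
}}

```text
time_s: 27.5
eef_pos: [462.3, 157.1, 41.9]
ee_rot: [-0.478, 0.522, -0.477, -0.521]
force: [-0.8, 0.7, -0.6]
grip_width: 0.212
```

```bash
python3 - <<'E'
from h import *
st();c=ctrl.sense()['eef_pos']; pp,h=pkpose()
s=capture('side');t=capture('top');cv2.imwrite('pics/c1t.png',cv2.cvtColor(t['pixels'],cv2.COLOR_RGB2BGR))
overlay(s,[(pp,up(PKH,h),(255,0,255))],(170,110,110,90),7,'c1.png')
E
```

```text
t 27.5 pos [462.32 157.1   41.94] yaw -174.92 F [-0.81  0.75 -0.57] M [-0.025  0.022  0.065] g 0.212 j [ 0.09  0.48  1.82  0.    0.84 -1.57]
```

View pics/c1.png

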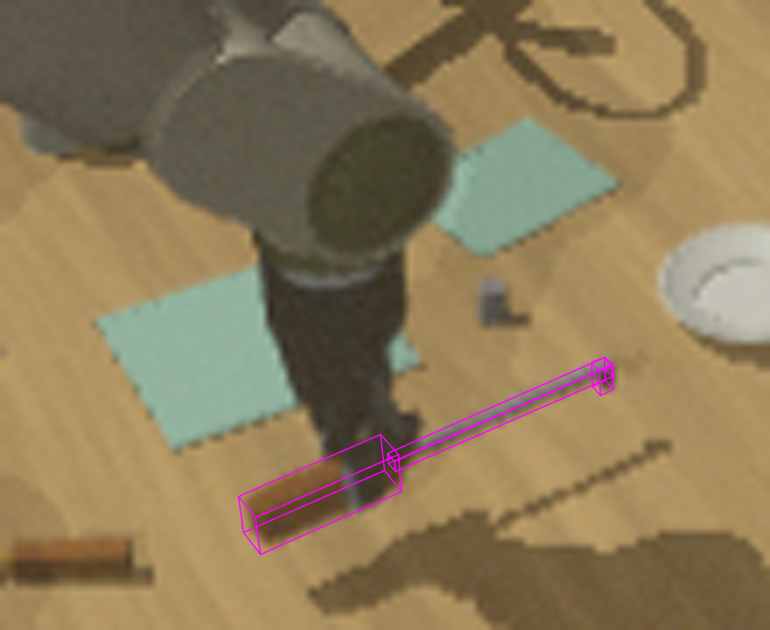

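View pics/c1t.png

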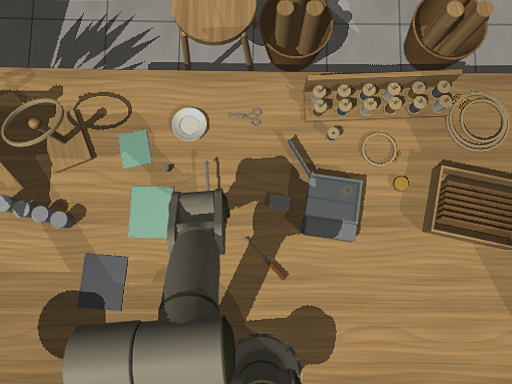

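>>> {"method": "send_rows", "body": {
  "rows": "0 2 0 0 0; 0 3 0 0 0; 0 3.4 0 0 0; 0 3.5 0 0 0; 0 3.5 0 0 0; 0 3.5 0 0 0"
}}

```text
time_s: 28.2
eef_pos: [462.2, 157.1, 6.7]
ee_rot: [-0.478, 0.522, -0.477, -0.521]
force: [0.6, 0.8, -0.6]
grip_width: 0.21
```

```bash
python3 f.py 2
```

```text
t 28.2 pos [462.19 157.09   6.69] yaw -174.92 F [ 0.63  0.77 -0.58] M [0.023 0.021 0.002] g 0.21 j [ 0.09  0.55  1.83  0.    0.76 -1.57]
F [-0.   -0.37 -0.82] sd [0.08 0.71 0.  ] M [ 0.018  0.013 -0.   ] [0.012 0.006 0.004] P [462.1  157.07   6.6 ]
```

>>> {"method": "send_rows", "body": {
  "rows": "0 0.2 0 0 0; 0 0.3 0 0 0; 0 0.32 0 0 0; 0 0.32 0 0 0"
}}

```text
time_s: 28.7
eef_pos: [461.9, 157.1, 3.3]
ee_rot: [-0.477, 0.522, -0.477, -0.522]
force: [-2.7, -0.6, 4.6]
grip_width: 0.213
```

```bash
python3 f.py 2
```

```text
t 28.7 pos [461.88 157.06   3.33] yaw -174.92 F [-2.65 -0.57  4.55] M [-0.064  0.273  0.029] g 0.213 j [ 0.09  0.55  1.84 -0.    0.75 -1.57]
F [-2.13 -0.89  5.2 ] sd [0.34 0.76 0.03] M [-0.025  0.324 -0.017] [0.001 0.032 0.059] P [461.88 157.04   3.31]
```

>>> {"method": "send_rows", "body": {
  "rows": "0.6 0 0 0 0; 1 0 0 0 0; 1 0 0 0 0; 1 0 0 0 0; 1 0 0 0 0; 1 -1 0 0 0; 1 -4 0 0 0; 1 -9 0 0 0; 1 -12 0 0 0; 1 -12 0 0 0"
}}

```text
time_s: 29.8
eef_pos: [463.9, 157.3, 127.6]
ee_rot: [-0.48, 0.524, -0.475, -0.52]
force: [-0.4, 0.2, -0.3]
grip_width: 1.001
```

```bash
python3 - <<'E'
from h import *
from scipy.optimize import least_squares
st()
s=capture('side');t=capture('top')
pk=(441.8,155.4,np.radians(5.08))
overlay(s,[(pk,PKH,(255,0,255))],(170,110,110,90),7,'d1.png')
overlay(t,[],(250,175,60,45),12,'d1t.png'); overlay(s,[],(230,190,45,45),12,'d1s.png')
for p in(t,s):
  for n in('tin_center','picker_grip','picker_foot'):
    print(n,[(np.round(d['location'],1).tolist(),round(d['confidence'],2)) for d in nets.spot_point(p,n)][:3])
np.savez('t1.npz',**{k:t[k] for k in('pixels','intrinsics','dist','view')});np.savez('s1.npz',**{k:s[k] for k in('pixels','intrinsics','dist','view')})
E
```

```text
t 29.8 pos [463.87 157.32 127.57] yaw -174.91 F [-0.35  0.23 -0.28] M [ 0.027  0.022 -0.07 ] g 1.001 j [ 0.09  0.34  1.75  0.    1.04 -1.57]
tin_center [([510.9, -48.9, 9.4], 0.78)]
picker_grip [([303.0, -48.0, 10.2], 0.44)]
picker_foot [([627.9, 175.3, 2.3], 0.65), ([406.3, 49.9, -1.4], 0.61)]
tin_center [([511.5, -49.7, 11.2], 0.43)]
picker_grip [([446.7, 153.8, 18.6], 0.8), ([310.1, 213.1, 11.4], 0.57), ([304.2, -46.7, 10.7], 0.49)]
picker_foot [([628.0, 176.1, -1.8], 0.8), ([189.4, 276.5, -0.1], 0.52), ([404.4, 46.9, 2.6], 0.49)]
```

View pics/d1.png

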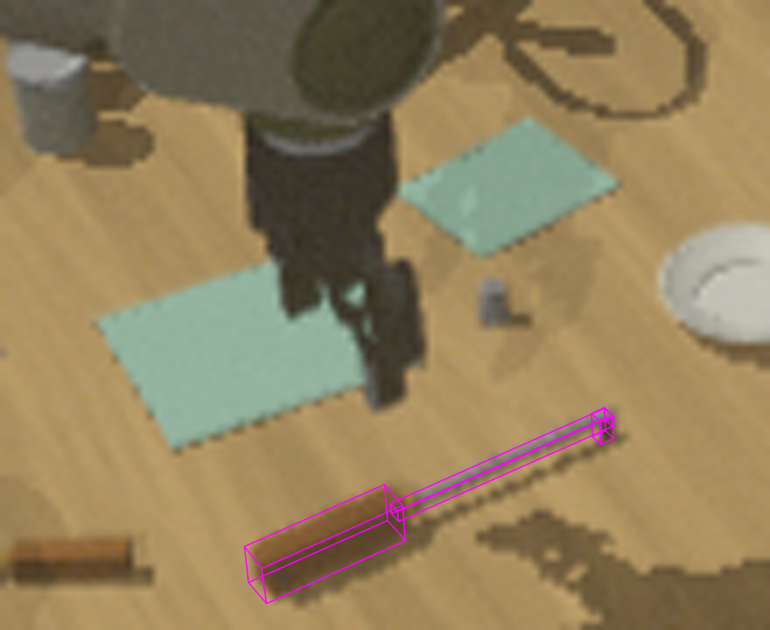

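View pics/d1t.png

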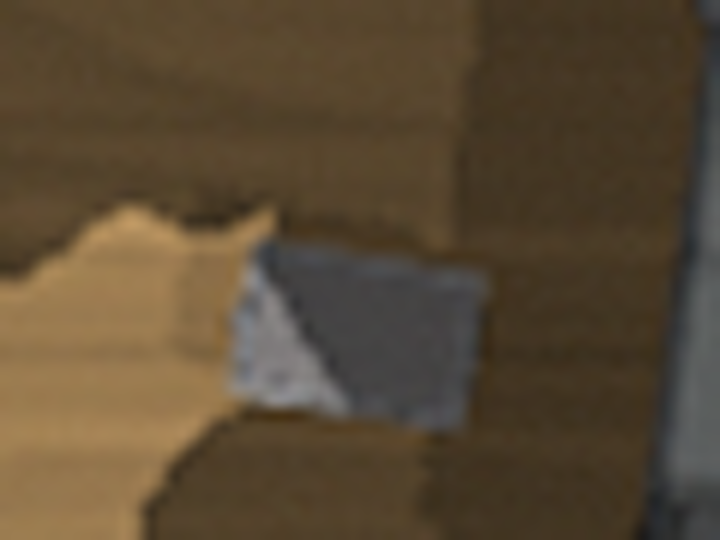

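View pics/d1s.png

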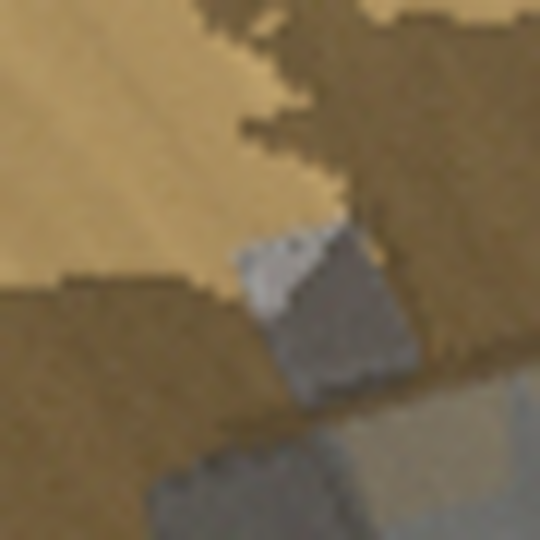

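The picker lies flat in its old spot and matches the overlay. The tin sits in the open at top-crop (235-485, 240-430).

```bash
python3 - <<'E'
from h import *
from scipy.optimize import least_squares
t=dict(np.load('t1.npz')); s=dict(np.load('s1.npz'))
px=lambda c,off,k:(np.array(c,float)+.5)/k-.5+off
cT=px([(262,242),(487,270),(465,430),(235,398)],(250,175),12)
cS=px([(238,252),(348,215),(422,362),(308,408)],(230,190),12)
P=[(-30,20,16),(30,20,16),(30,-20,16),(-30,-20,16)]; PS=[(-30,-20,16),(-30,20,16),(30,20,16),(30,-20,16)]
def f(v):
    d=np.array([0,0,v[3]-16]); return np.r_[(proj(T(v[:3],P)+d,t)-cT).ravel(),(proj(T(v[:3],PS)+d,s)-cS).ravel()]
r=least_squares(f,[511,-49,-1.7,16]);print(r.x.round(3),r.fun.round(1))
sync();print(need([r.x[0],r.x[1],90],r.x[2]+np.pi))
E
```

```text
[511.769 -52.666  -1.692  13.811] [-0.3 -0.3  0.2 -0.1  0.4 -0.6  0.3 -0.6 -0.8  0.7  0.   0.9 -0.3 -0.2
 -1.  -1. ]
[3.224, -3.15, -21.329, 20.407]
```

>>> {"method": "send_rows", "body": {
  "rows": "1 1 -1 -4 1.7; 1 2 -2 -8 3.4; 1 3.2 -3.1 -12 5.1; 1 3.2 -3.1 -16 6.8; 1 3.2 -3.1 -20 8.5; 1 3.2 -3.1 -21.2 10.2; 1 3.2 -3.1 -21.2 11.9; 1 3.2 -3.1 -21.2 13.6; 1 3.2 -3.1 -21.2 15.3; 1 3.2 -3.1 -21.2 17; 1 3.2 -3.1 -21.2 18.7; 1 3.2 -3.1 -21.2 20.4"
}}

```text
time_s: 31.4
eef_pos: [511.3, -51.3, 90.5]
ee_rot: [0.705, 0.045, 0.706, -0.045]
force: [1.0, 0.1, 0.2]
grip_width: 0.998
```

>>> {"method": "send_rows", "body": {
  "rows": "1 1 0 0 0; 1 3 0 0 0; 1 3 0 0 0; 1 3 0 0 0; 1 3 0 0 0"
}}

```text
time_s: 31.9
eef_pos: [511.8, -51.5, 61.5]
ee_rot: [0.706, 0.042, 0.706, -0.042]
force: [-0.1, 0.2, 0.5]
grip_width: 0.999
```

```bash
python3 - <<'E'
from h import *
st();sync();print(need([511.7,-51.2,0],-1.692+np.pi))
s=capture('side');overlay(s,[((511.7,-51.2,-1.692),boxl(-30,30,-20,20,0,16),(0,255,0))],(210,130,90,110),6,'e1.png')
E
```

```text
t 31.9 pos [511.82 -51.46  61.48] yaw 83.16 F [-0.12  0.16  0.51] M [0.031 0.051 0.034] g 0.999 j [-0.33  0.49  1.73 -0.    0.92 -0.21]
[6.148, 0.025, -0.015, 0.02]
```

View pics/e1.png

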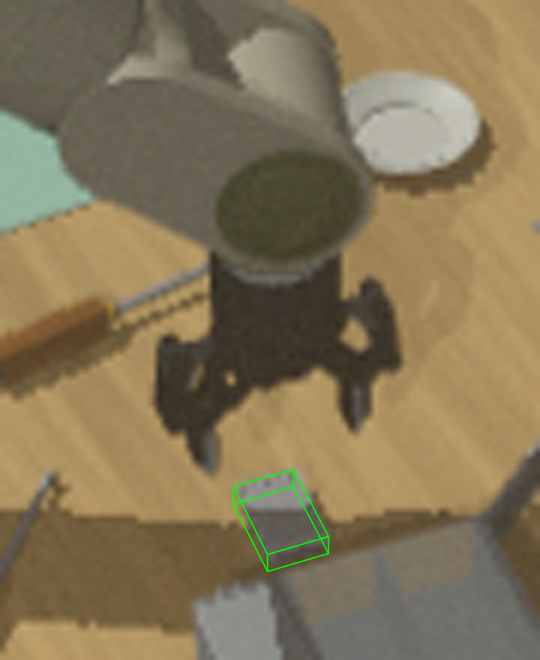

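The side view shows the tin at (235-328, 470-570) centred between the open fingers. I descend and grasp it gently.

>>> {"method": "send_rows", "body": {
  "rows": "1 3 0 0 0; 1 5 0 0 0; 1 5.8 0 0 0; 1 5.9 0 0 0; 1 5.9 0 0 0; 0 5.9 0 0 0; 0 5.9 0 0 0; 0 5.9 0 0 0; 0 5.9 0 0 0; 0 5.9 0 0 0; 0 5.9 0 0 0",
  "grip_force": 40
}}

```text
time_s: 33.05
eef_pos: [511.8, -51.5, 2.7]
ee_rot: [0.706, 0.043, 0.706, -0.043]
force: [-1.1, -0.1, 4.9]
grip_width: 0.456
```

```bash
python3 f.py 1
```

```text
t 33.05 pos [511.81 -51.48   2.67] yaw 83.08 F [-1.1  -0.06  4.85] M [ 0.023  0.293 -0.013] g 0.456 j [-0.33  0.59  1.76 -0.    0.79 -0.21]
F [-0.9   0.18  5.03] sd [0. 0. 0.] M [ 0.047  0.257 -0.008] [0. 0. 0.] P [511.81 -51.48   2.66]
```

>>> {"method": "send_rows", "body": {
  "rows": "0 -1 0 0 0; 0 -4 0 0 0; 0 -8 0 0 0; 0 -8 0 0 0; 0 -8 0 0 0"
}}

```text
time_s: 33.6
eef_pos: [511.7, -51.4, 82.7]
ee_rot: [0.706, 0.043, 0.705, -0.043]
force: [-0.5, 1.1, -1.9]
grip_width: 0.456
```

```bash
python3 - <<'E'
from h import *
st();sync();print(need([480.7,345.8,83],load()['yaw']))
s=capture('side');overlay(s,[],(210,110,90,110),6,'e2.png')
E
```

```text
t 33.6 pos [511.65 -51.41  82.74] yaw 83.08 F [-0.48  1.07 -1.9 ] M [0.042 0.038 0.044] g 0.456 j [-0.33  0.46  1.71 -0.    0.97 -0.21]
[-0.026, 39.058, -7.86, 0.0]
```

View pics/e2.png

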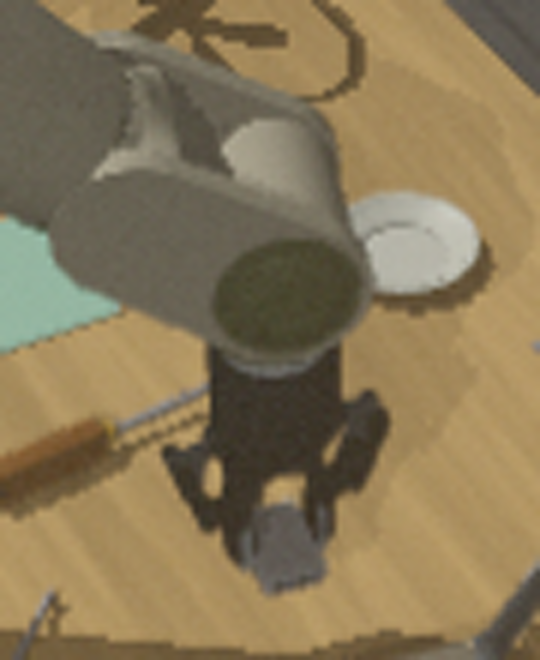

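The tin is held level between the fingers, at (285,545) in the side crop. I carry it to the mat.

>>> {"method": "send_rows", "body": {
  "rows": "0 0 3 -0.6 0; 0 0 7 -1.4 0; 0 0 11 -2.2 0; 0 0 15 -3 0; 0 0 19 -3.8 0; 0 0 23 -4.6 0; 0 0 27 -5.4 0; 0 0 31 -6.2 0; 0 0 35 -7 0; 0 0 38 -7.6 0; 0 0 39 -7.9 0; 0 0 39 -7.9 0"
}}

```text
time_s: 34.85
eef_pos: [479.2, 345.8, 80.7]
ee_rot: [0.705, 0.042, 0.707, -0.042]
force: [-0.3, -0.5, -1.8]
grip_width: 0.456
```

>>> {"method": "send_rows", "body": {
  "rows": "0 2 0 0 0; 0 4 0 0 0; 0 6 0 0 0; 0 7 0 0 0; 0 7 0 0 0; 0 7 0 0 0"
}}

```text
time_s: 35.45
eef_pos: [480.6, 344.9, 12.6]
ee_rot: [0.706, 0.043, 0.706, -0.043]
force: [-0.8, 0.1, -1.1]
grip_width: 0.453
```

```bash
python3 f.py 2
```

```text
t 35.45 pos [480.61 344.87  12.6 ] yaw 83.04 F [-0.76  0.1  -1.15] M [-0.004  0.021  0.026] g 0.453 j [ 0.42  0.7   1.51 -0.    0.93  0.55]
F [ 0.36 -0.16 -0.74] sd [0.31 0.47 0.41] M [0.034 0.009 0.006] [0.019 0.006 0.01 ] P [480.74 345.19  12.99]
```

>>> {"method": "send_rows", "body": {
  "rows": "0 0.3 0 0 0; 0 0.6 0 0 0; 0 0.75 0 0 0; 0 0.8 0 0 0; 0 0.8 0 0 0"
}}

```text
time_s: 36.05
eef_pos: [480.0, 345.3, 4.7]
ee_rot: [0.706, 0.043, 0.706, -0.043]
force: [-2.6, -2.3, 5.8]
grip_width: 0.455
```

```bash
python3 f.py 2
```

```text
t 36.05 pos [480.03 345.31   4.71] yaw 83.09 F [-2.62 -2.25  5.82] M [-0.321  0.564 -0.023] g 0.455 j [ 0.43  0.72  1.51 -0.    0.92  0.55]
F [-3.21 -2.22  6.34] sd [0.17 0.05 0.1 ] M [-0.364  0.559  0.02 ] [0.015 0.011 0.027] P [480.02 345.28   4.69]
```

Contact is at the expected height. I release and retreat.

>>> {"method": "send_rows", "body": {
  "rows": "0.7 0 0 0 0; 1 0 0 0 0; 1 0 0 0 0; 1 0 0 0 0; 1 0 0 0 0; 1 -2 0 0 0; 1 -6 0 0 0; 1 -11 0 0 0; 1 -15 0 0 0; 1 -15 0 0 0"
}}

```text
time_s: 37.15
eef_pos: [482.2, 346.4, 160.0]
ee_rot: [0.709, 0.044, 0.702, -0.041]
force: [0.6, 0.8, -0.6]
grip_width: 1.001
```

```bash
python3 - <<'E'
from h import *
st();sync();print(need([330,-250,220],load()['yaw']))
E
```

```text
t 37.15 pos [482.23 346.38 159.96] yaw 83.09 F [ 0.55  0.77 -0.56] M [ 0.024  0.034 -0.021] g 1.001 j [0.43 0.52 1.39 0.   1.23 0.55]
[-6.004, -61.036, -7.937, 0.0]
```

>>> {"method": "send_rows", "body": {
  "rows": "1 -3 -3 0 0; 1 -6 -8 -1 0; 1 -6 -13 -2 0; 1 -6 -18 -3 0; 1 -6 -23 -3 0; 1 -6 -28 -4 0; 1 -6 -33 -5 0; 1 -6 -38 -5 0; 1 -6 -43 -6 0; 1 -6 -48 -6 0; 1 -6 -48 -6 0"
}}

```text
time_s: 38.25
eef_pos: [361.7, -127.6, 213.6]
ee_rot: [0.706, 0.044, 0.706, -0.045]
force: [0.2, 0.1, -0.6]
grip_width: 1.005
```

```bash
python3 - <<'E'
from h import *
st()
s=capture('side');t=capture('top')
pk=(441.8,155.4,np.radians(5.08)); tin=(480,345.3,np.radians(83.09)+np.pi)
it=[(pk,PKH,(255,0,255)),(tin,boxl(-30,30,-20,20,2,18),(0,0,255))]
overlay(s,it,(150,110,130,90),6,'z1.png'); overlay(t,it,(120,150,110,95),6,'z1t.png')
cv2.imwrite('pics/zt.png',cv2.cvtColor(t['pixels'],cv2.COLOR_RGB2BGR))
for p in(t,s):
  for n in('tin_center','bead_mat','picker_grip','picker_foot','thimble','saucer','reel'):
    print(n,[(np.round(d['location'],1).tolist(),round(d['confidence'],2)) for d in nets.spot_point(p,n)][:3])
E
```

```text
t 38.25 pos [ 361.66 -127.61  213.65] yaw 82.8 F [ 0.16  0.12 -0.56] M [ 0.017 -0.008 -0.043] g 1.005 j [-0.65  0.01  1.91 -0.    1.23 -0.52]
tin_center [([480.0, 345.8, 9.7], 0.64), ([631.0, 169.9, -1.4], 0.21)]
bead_mat [([479.9, 344.2, -0.5], 0.98), ([678.2, 402.9, -4.0], 0.94), ([266.9, 485.0, -2.8], 0.68)]
picker_grip [([442.9, 157.6, 14.8], 0.85), ([311.6, 214.3, 11.9], 0.66), ([306.3, -46.3, 12.5], 0.66)]
picker_foot [([628.7, 169.6, -0.8], 0.88), ([188.2, 274.3, -2.0], 0.74), ([403.4, 49.1, 0.3], 0.45)]
thimble [([614.1, 298.9, 2.7], 0.36)]
saucer [([761.5, 235.3, -1.9], 0.85)]
reel [([617.0, 298.8, 1.9], 0.48)]
tin_center [([791.1, 59.7, 0.8], 0.21)]
bead_mat [([267.5, 479.5, -1.8], 0.76), ([682.8, 408.3, -2.2], 0.67), ([481.4, 345.4, -0.8], 0.54)]
picker_grip [([314.4, 213.9, 9.4], 0.55), ([304.0, -45.3, 13.5], 0.5)]
picker_foot [([405.6, 50.5, -0.1], 0.61), ([189.4, 274.3, -2.2], 0.55), ([631.0, 173.5, -2.1], 0.54)]
thimble [([616.1, 299.0, -0.4], 0.36)]
saucer [([758.6, 237.6, -0.0], 0.63)]
reel []
```

View pics/z1.png

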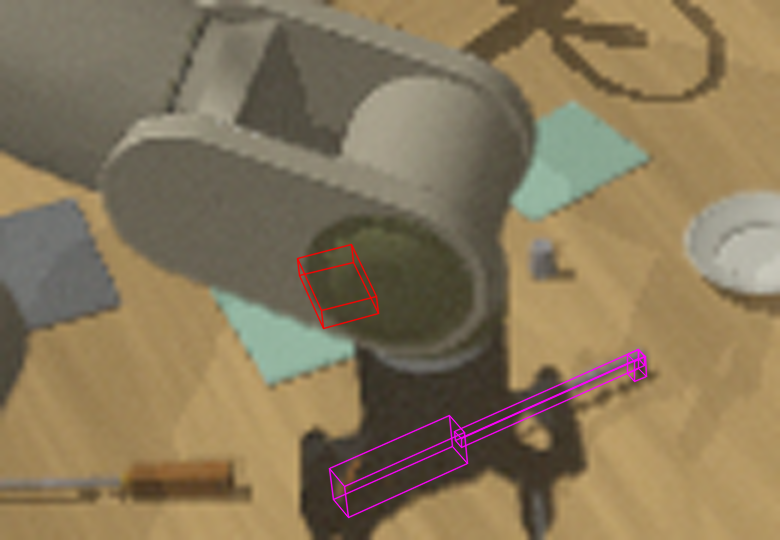

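View pics/z1t.png

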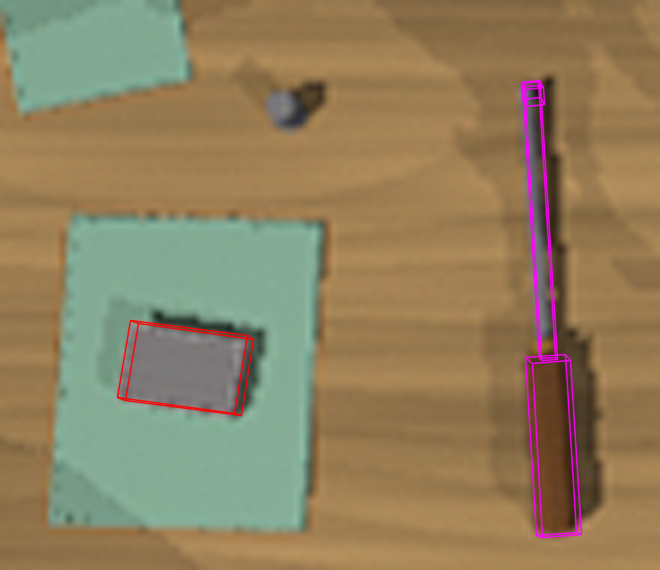

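View pics/zt.png

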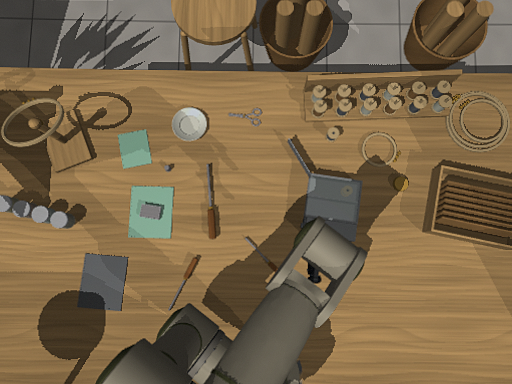

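The tin lies in the middle of the large mint mat at (185,367) in the top crop, and the picker lies flat on bare table at (550,440). Everything else looks unmoved, so I hand in.

```bash
python3 -c "
from h import *
print(workorder.finish_job())"
```

```text
the job is handed in; nothing more can be done
None
```

The tin is out of the bay and lying in the middle of the large mint mat, and the picker is back flat on the bare table. I handed the job in after about 38 s of the 72 s allowed; no verdict was reported.

- **Drawing the tin:** I gripped the largest picker by its handle and set the foot on the lid of the tin in bay B. I pressed down at about 3–4.5 N and drew the tin straight out, following it down at the step. When a dip cut the force to about 1–1.5 N, I lowered the foot and the tin kept following.
- **Setting down:** I lifted the picker clear and laid it back close to where it started. Then I gripped the tin with the fingers and set it on the mat.
- **Last checks:** The tin's centre measured about (480, 346) mm against the mat's middle at (480, 344) mm. Its outline matched a flat tin in the top view. The picker's outline also matched a flat picker, well away from mat and tin. The saucer and thimble were where they began, and the other things looked unmoved.

Some checks were weak or disagreed:
- In the final side view the arm hid the tin and most of the picker's handle, so the tin's flatness rests on the top view and the height at which it touched down.
- The sideways force reading had an unexplained +1 to +2 N while pulling, so I judged the pressing force from the vertical reading only.
- The measured height of the tin's top was 13.8 mm against the stated 16 mm, about the camera's 2 mm error.

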